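# Load the specimen carrier into the dry keeper

## Robot

A 6-joint arm with a two-finger parallel gripper is mounted at the origin on a cart in front of the work surface, level with it; the furniture and walls round the work are solid. World frame = base frame: x ahead of the robot, y to its left, z up, the work surface at z = 0. Lengths are in m, angles in rad, forces in N, time in s.
With the tool pointing down it reaches from about 0.275 to 0.85 m from the base axis. Payload 5.2 kg.
Tool frame: the origin (TCP) lies between the finger pads; the fingertips stand tips_ahead ahead of it and the grasp point (between the pads) lies 5 mm behind it (tips_ahead is the distance from the TCP to the fingertips, in m); z points along the fingers, y is the direction in which the jaws open and shut (so a half turn about z gives the same grasp; the last joint's range is limited). The gripper opens to 85 mm and grips with 20 to 120 N. Pads are 22 mm wide; open, the fingers measure 114 mm over their backs; the gripper's body (76 mm by 85 mm) begins 54 mm behind the grasp point. The pads swing forward as they close: fully open they stand 13 mm farther back than shut.
Start: joints at [0.918, 0.259, 1.535, -0, 1.348, -0.203], TCP at [0.239, 0.495, 0.245] pointing down, gripper open.
Joint ranges: [-3.14, 3.14], [-0.91, 2.08], [0.19, 2.58], [-1.22, 4.36], [0.22, 2.71], [-3.12, 3.12]. Speed limits (rad/s): [2.57, 2.57, 3.14, 3.14, 3.14, 3.14].

## Interface

Orientations are given as a unit quaternion [x, y, z, w].
In Python, from bench import sense, grab_frame, camera_info, hand_in, tips_ahead gives the robot as it stands.
- The arm moves only by the tool jog_arm, never from a script. Its arguments are lists of equal length, an entry for each row: "linear": the shift along the tool's x, y, z in units of 25 mm (1.0 is 25 mm), a list of three; "delta_rot": the turn, a rotation vector about the tool's x, y, z in units of 6 degrees (1.0 is 6 degrees), a list of three. In form: {"linear": [[x, y, z], ...], "delta_rot": [[ax, ay, az], ...]}. A call has 1 to 8 rows; each row shifts and turns the commanded pose from where the row before left it, along the tool's axes as they then stand; what a row does not reach is not made up. A row lasts 1/12 s, in which the tool goes at most 41.7 mm and 7.16 degrees, less where a joint would pass 70% of its speed; a pose out of reach is approached as far as the arm can. A call is refused whole if a number of a shift passes 1 or a number of a turn 1, either way. A call with a gripper value outside its range is refused whole. "grip" is the opening, from 0 (shut) to 1 (fully open), set as the call begins (left out, the last holds). The fingers move at their own pace and stop on an object; "squeeze" is the grip in N (left out, the last holds). Time passes only in rows, so rows that do not move let the fingers close. It gives the time, the measured TCP pose, the force and the opening at its end, in the units of the state.
- sense(): the state, without advancing time (a new reading comes with each control period).
- grab_frame(name): name is "scene" or "top"; returns the picture (480x640x3 uint8, blue, green, red); there is no depth.
- camera_info(name): a dict with "fovy" (degrees; the focal length in pixels is half the picture's height over the tangent of half this angle, whatever the lens; pixels are square), "cx", "cy" (the principal point, pixels), "rvec" (rotation vector, rad) and "tvec" (3), from world to camera coordinates, as OpenCV has them. Camera axes: x right, y down, z forward; pixel columns grow to the right and rows downward; lengths in m; the calibration is good to about 2 mm. A picture is of the moment at which its call begins. camera_info takes no time and is no camera call.
- hand_in(): hands the job in, once; it reports no verdict.
The state is a dict: "t": time; "qpos": joint angles; "joint_velocities": joint speeds; "joint_efforts": joint torques, N m; "tool_pos": TCP position; "tool_rot": TCP orientation; "ft_force": force on the tool from outside, world axes, zero at the start; "ft_torque": the same for the moment, N m; "grip_width": opening from 0.0 (shut) to 1.0 (fully open).
Only numpy, scipy, OpenCV 4.12 (cv2) and the standard library are available. Lean on these libraries where they do the work, as an engineer would, in place of code of your own. Each camera call takes 0.05 s, during which the arm holds its last target.

## Task

Swing the blue guard arm of the white dry keeper aside until no part of it hangs over the opening, then put the specimen carrier away in the keeper: the foot is longer than the opening, so tip it and feed the toe in under the deck, then right it and stand it flat and upright on the keeper's floor before you let go of it. Do not knock over the two sample vials.

Things in the scene. Friction and masses are not known exactly. Their poses are not given: they have to be found in the camera images.
- keeper: White dry keeper fixed to the worktop, round gauge on its near wall. Origin on the worktop; x to its far end (away from the robot, yaw within 0.2 rad), z up. Outside x -99 to +79, y -50 to +50, 92 mm high; walls 4 mm. Inside x -95 to +75, y -46 to +46 mm, floor 5 mm above the worktop. Open on top from x -20 to +75 mm (opening 95 x 92 mm); a fixed deck covers the rest.
- deck_edge (a point): Middle of the lower edge of the keeper's fixed aluminium deck, where the opening begins (keeper x -20, y 0, z 88 mm). The deck is 4 mm thick, top at 92 mm, and covers the near part of the keeper, x -99 to -20 mm; the carrier's foot goes under it.
- guard_arm (a joint): Blue guard arm, turns level above the deck on a pivot on the deck (bar 14 mm wide, z 96-104 mm, 70 mm long from the pivot). At 0 it points along keeper x, over the middle of the opening; grows (rad) as it swings clockwise seen from above, to the right. Starts -0.25 to 0.3; clear of the opening from 1.55 on, when it lies across the deck; stop at 2.4. Light friction hinge (0.05 N m), stays where left.
- guard_knob (a point): Centre of the upright round blue knob at the end of the guard arm: 18 mm diameter, 104 to 138 mm above the worktop (this point at 121 mm), 66 mm from the pivot axis. It can be pushed or pinched.
- guard_pivot (a point): Point on the guard arm's vertical pivot axis (keeper x -34, y 0 mm), at the height of the knob's centre (121 mm).
- carrier: Loose specimen carrier, about 0.22 kg, most of it in the handle, standing at the robot's left: foot plate (x -102 to +18, y -28 to +28 mm, 6 mm thick), two brass-coloured holders fixed on it (x -28 to -87 mm, 24 mm wide, to 36 mm high), square handle at the heel (22 along x, 20 along y, 194 mm high, orange above 128). Origin on the underside below the handle; z up. Starts at yaw 0.97 to 1.67 rad.
- carrier_toe (a point): Toe end of the carrier's foot, on the underside (carrier x -102 mm). It starts pointing about to the robot's right; in the keeper it points towards the robot, under the deck (carrier and keeper x axes alike). Upright, the 120 mm foot cannot pass the 95 mm opening; toe down by 40 to 48 degrees, toe first, it passes with over 10 mm to spare.
- carrier_grip (a point): Grip point in the orange part of the handle, on its axis, 168 mm above the carrier's underside; pinch across the 20 mm width (carrier y).
- keeper_floor (a point): Point on the keeper's inside floor where the carrier's origin is best set down (keeper x 29, y 0, z 5 mm). It fits with its origin at keeper x 7 to 57 mm and y within 18 mm of the middle.
- vial_1: Clear sample vial with a white screw cap, 27 mm diameter, 54 mm high, standing at the front right of the worktop; origin under its centre. Bystander.
- vial_2: Clear sample vial with an orange screw cap, 27 mm diameter, 54 mm high, standing at the front right of the worktop; origin under its centre. Bystander.

How it is judged:
By the outcome, as a careful person would: the job done as asked, in the order asked, and still so for the second after the job is handed in, with the robot touching nothing.
It also fails if it takes over 61 s, if anything falls off the work surface, if the arm or the gripper's body presses on something with over 40 N, if the wrist force passes 120 N, or if a joint passes its speed limit or range.

## Working session

There is one attempt and no reset: what is moved stays moved. The work goes in short steps, Python scripts to look and compute and a tool call to move; the robot and the scene stay as the last step left them, time stands still between calls to the robot, and variables do not carry over. Pictures are saved under pics/ and viewed, and the job is handed in when it is done.

Besides the shell and the picture viewer there is one more tool, called after "Emit:" as name(argument=value, ...), one argument or row to a line, values as JSON. jog_arm: Moves the arm, as the interface text tells. Its arguments: {"type":"object","properties":{"linear":{"type":"array","items":{"type":"array","items":{"type":"number"}}},"delta_rot":{"type":"array","items":{"type":"array","items":{"type":"number"}}},"grip":{"type":"number"},"squeeze":{"type":"number"}},"required":["linear","delta_rot"]}

```bash
ls; mkdir -p pics; python3 - <<'E'
from bench import *
import cv2
for n in("scene","top"):
    cv2.imwrite(f"pics/{n}0.png",grab_frame(n)); print(n,camera_info(n))
print(sense(), tips_ahead if not callable(tips_ahead) else tips_ahead())
E
```

```text
pics
scene {'fovy': 50.06308740577536, 'cx': 310.97007149927754, 'cy': 237.99341801015788, 'rvec': array([ 2.30726957, -0.6369411 ,  0.27112747]), 'tvec': array([-0.39586035,  0.25862667,  0.79693836])}
top {'fovy': 49.49399348301377, 'cx': 323.5227544104691, 'cy': 234.62111164386616, 'rvec': array([ 2.14720374, -2.18054067,  0.13171737]), 'tvec': array([0.01062047, 0.47737505, 1.11442746])}
{'t': 0.1, 'qpos': array([ 9.18175327e-01,  2.59275065e-01,  1.53593094e+00,  2.27773326e-05,
        1.34801878e+00, -2.02774859e-01]), 'joint_velocities': array([ 0.00028372, -0.00347613, -0.00152662, -0.00053747,  0.00025556,
       -0.00067898]), 'joint_efforts': array([ 7.81322160e-04, -4.46971858e+01, -2.91250187e+01, -3.94904910e-04,
        6.38498372e-03,  4.05000321e-05]), 'tool_pos': array([0.2388449 , 0.49494982, 0.24457229]), 'tool_rot': array([ 2.23033758e-01,  9.74810380e-01, -7.37953221e-04, -3.48591401e-04]), 'ft_force': array([-0.06558555,  0.93922461, -0.73278831]), 'ft_torque': array([ 0.00267161, -0.01615768, -0.02395347]), 'grip_width': 1.0035004825210792} 0.014
```

View pics/scene0.png

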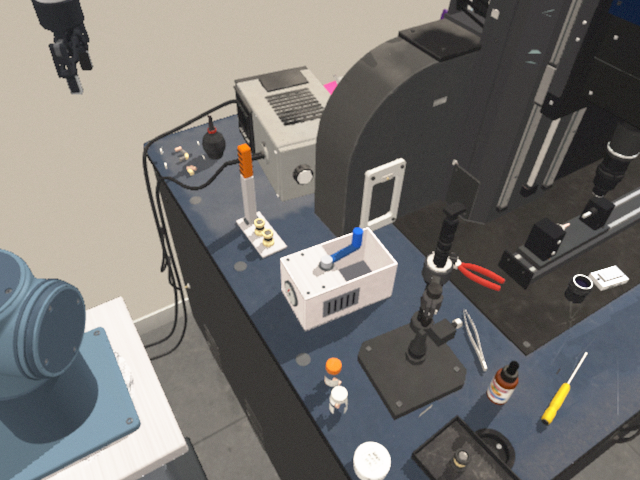

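View pics/top0.png

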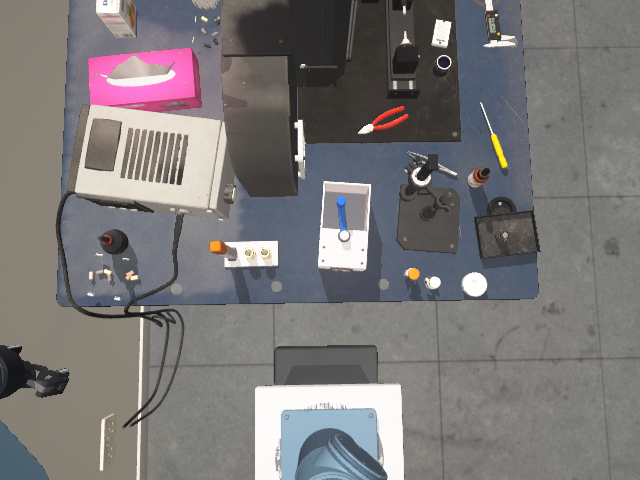

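```bash
cat > h.py <<'E'
import numpy as np, cv2
from bench import *
from scipy.spatial.transform import Rotation as R
def cam(n):
    c=camera_info(n); f=240/np.tan(np.radians(c['fovy']/2))
    return np.array([[f,0,c['cx']],[0,f,c['cy']],[0,0,1]]),np.array(c['rvec']),np.array(c['tvec'])
def proj(n,P):
    K,r,t=cam(n); return cv2.projectPoints(np.atleast_2d(np.array(P,float)),r,t,K,None)[0][:,0]
def at_z(n,uv,z):
    K,r,t=cam(n); M=cv2.Rodrigues(r)[0]; C=-M.T@t
    d=M.T@np.linalg.inv(K)@np.array([uv[0],uv[1],1.]); return C+d*(z-C[2])/d[2]
def crop(img,x0,y0,w,h,s,fn):
    c=cv2.resize(img[y0:y0+h,x0:x0+w],None,fx=s,fy=s,interpolation=cv2.INTER_CUBIC)
    for i in range(0,w,10): cv2.putText(c,str(x0+i),(i*s,8),0,.3,(0,255,255)); cv2.line(c,(i*s,10),(i*s,14),(0,255,255))
    for i in range(0,h,10): cv2.putText(c,str(y0+i),(0,i*s+4),0,.3,(0,255,255))
    cv2.imwrite(fn,c)
E
python3 - <<'E'
from h import *
t=cv2.imread('pics/top0.png'); s=cv2.imread('pics/scene0.png')
crop(t,200,170,190,115,4,'pics/t1.png'); crop(s,225,135,190,195,3,'pics/s1.png')
E
```

```text
(no output)
```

View pics/t1.png

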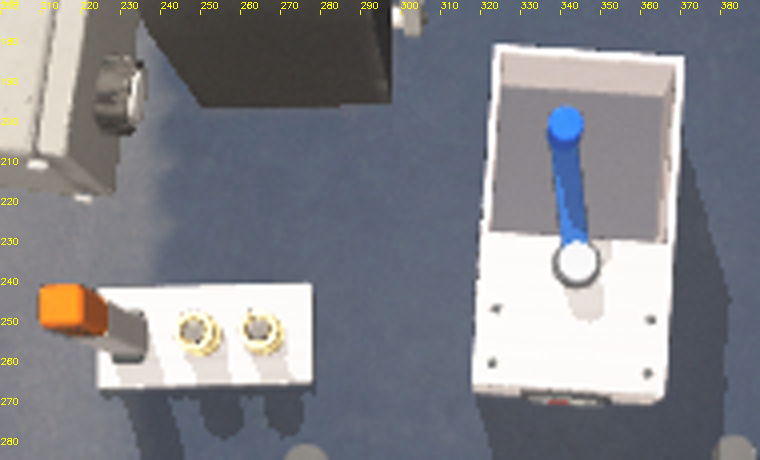

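View pics/s1.png

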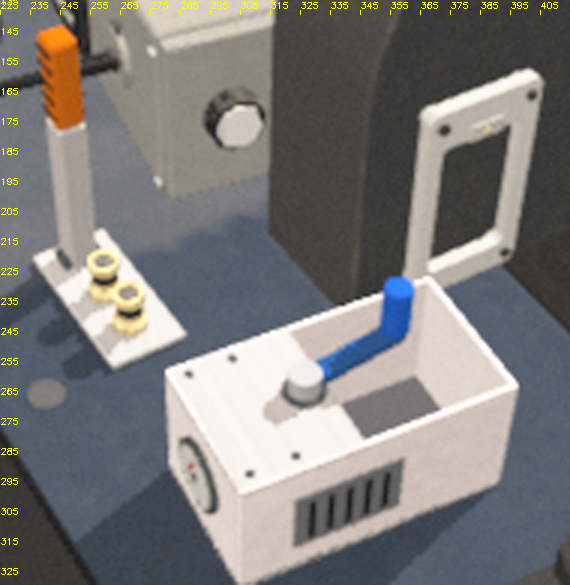

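```bash
python3 - <<'E'
from h import *
from scipy.optimize import least_squares
def fit(obs,x0,names=("top","scene")):
    def res(p):
        c,s=np.cos(p[2]),np.sin(p[2]); out=[]
        for n,P,uv in obs:
            P=np.array(P); W=[p[0]+c*P[0]-s*P[1],p[1]+s*P[0]+c*P[1],P[2]]
            out+=list(proj(n,W)[0]-uv)
        return np.array(out)
    r=least_squares(res,x0,loss='soft_l1'); return r.x,r.fun.reshape(-1,2).round(1)
k=[("top",(.079,.05,.092),(323.75,181.5)),("top",(.079,-.05,.092),(371,184.25)),("top",(-.099,-.05,.092),(366,269.5)),("top",(-.099,.05,.092),(318,266.5)),
("scene",(.079,.05,.092),(368.3,227.7)),("scene",(.079,-.05,.092),(397.3,263)),("scene",(-.099,-.05,.092),(306,299.3)),("scene",(-.099,.05,.092),(280.7,258.7))]
for sub in (k,k[:4],k[4:]):
    x,f=fit(sub,[.5,0,0]); print(x.round(4)); print(f.tolist())
X=fit(k,[.5,0,0])[0]
c=[("top",(.018,-.028,.006),(224.25,242)),("top",(-.102,-.028,.006),(278.25,241)),("top",(-.102,.028,.006),(278.25,265.75)),("top",(.018,.028,.006),(224.25,267)),
("scene",(.018,.028,.006),(236,221)),("scene",(.018,-.028,.006),(259.7,211.7)),("scene",(-.102,-.028,.006),(287,246)),("scene",(-.102,.028,.006),(262.7,257.7)),("scene",(0,0,.194),(244,145.5)),("top",(0,0,.194),(217,246))]
# note: toe points right => carrier x to left (+y)
for y0 in (1.3,):
  for sub in (c,c[:4],c[4:9]):
    x,f=fit(sub,[.45,.2,y0]); print(x.round(4)); print(f.tolist())
print(at_z("top",(340.75,200.5),.138)," knob top", at_z("scene",(358,230),.138))
cc,s=np.cos(X[2]),np.sin(X[2]); print("pivot",X[0]-.034*cc,X[1]-.034*s)
print(proj("top",[[0.239,.495,.245]]),proj("scene",[[0.239,.495,.245]]))
E
```

```text
[ 0.5013 -0.0416 -0.081 ]
[[-0.2, -1.0], [0.2, -0.6], [0.4, -1.0], [-0.1, -1.2], [-0.7, -0.7], [0.2, 1.0], [-1.6, 1.3], [-1.6, 0.0]]
[ 0.4993 -0.0414 -0.0812]
[[-0.3, -0.0], [0.1, 0.3], [0.4, -0.0], [-0.2, -0.2]]
[ 0.5035 -0.0412 -0.076 ]
[[-0.0, -1.3], [1.1, 0.2], [-0.2, 0.8], [-0.6, -0.4]]
[0.4406 0.206  1.577 ]
[[0.3, -0.7], [0.1, -0.9], [0.4, -0.5], [0.3, -0.6], [-0.8, -0.1], [-0.6, -0.2], [-0.1, 1.0], [-0.7, 0.1], [-0.4, 2.1], [-1.4, -0.4]]
[0.4391 0.2066 1.5755]
[[0.0, -0.1], [-0.1, -0.1], [0.1, 0.2], [-0.0, 0.0]]
[0.442  0.2066 1.5783]
[[-0.3, -0.5], [-0.2, -0.6], [0.4, 0.5], [-0.1, -0.4], [0.2, 1.7]]
[ 0.53265397 -0.0315097   0.138     ]  knob top [ 0.53527947 -0.03119758  0.138     ]
pivot 0.46739387658400694 -0.038837950709689775
[[ 40.45736503 361.9308557 ]] [[82.32697761 80.43960903]]
```

```bash
python3 - <<'E'
from h import *
t=cv2.imread('pics/top0.png'); s=cv2.imread('pics/scene0.png')
crop(t,0,320,150,150,4,'pics/t2.png'); crop(s,20,0,120,120,5,'pics/s2.png')
st=sense();M=R.from_quat(st['tool_rot']).as_matrix();p=st['tool_pos']
for o in ([0,0,0],[0,.043,0],[0,-.043,0],[0,0,-.06]): print(o,proj('top',p+M@o),proj('scene',p+M@o))
E
```

```text
[0, 0, 0] [[ 40.61543376 361.99092259]] [[82.32047092 80.67231445]]
[0, 0.043, 0] [[ 18.63071388 351.28523768]] [[86.91303223 69.79004453]]
[0, -0.043, 0] [[ 62.69843099 372.74446467]] [[77.44679317 92.2207018 ]]
[0, 0, -0.06] [[ 20.57975111 366.69111662]] [[72.34863413 51.18137506]]
```

View pics/t2.png

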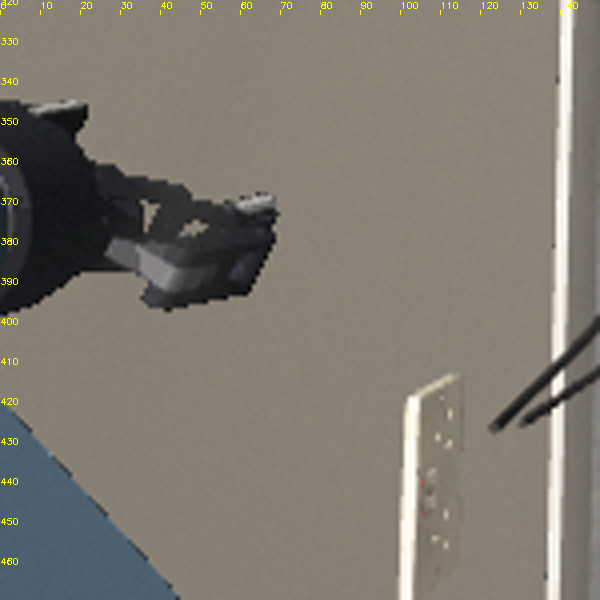

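View pics/s2.png

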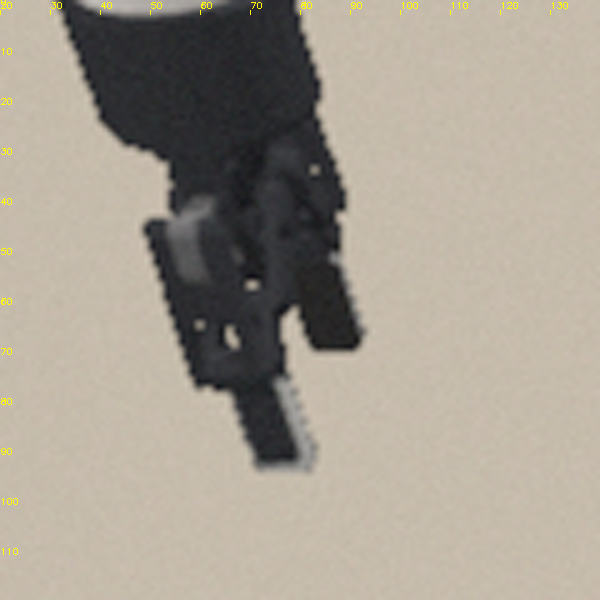

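```bash
python3 - <<'E'
from h import *
from scipy.optimize import least_squares
def tri(a,b):
    r=least_squares(lambda P:np.r_[proj("top",P)[0]-a,proj("scene",P)[0]-b],[.5,0,.1]); return r.x.round(4),r.fun.round(1)
print("cap",tri((344.25,235.),(326.9,257.7)))
print("arch front base rows", at_z("top",(250,196.5),0),at_z("top",(297,195),0),at_z("top",(235,180),.25),at_z("top",(297,150),.3))
print("frame top corner",tri((301,152),(365,172)), "arch right-low", at_z("scene",(337,235),0))
print("vials",at_z("top",(413,273),.054),at_z("top",(433,283),.054))
E
cat > plan.py <<'E'
import numpy as np
# carrier boxes (x0,x1,z0,z1) mm
CB=[(-102,18,0,6),(-87,-28,6,36),(-11,11,0,194),(-13,13,147,222),(-45,45,222,400)]
KB=[(-99,-20,88,92),(-48,-20.5,92,116),(-103,-95,0,92),(75,79,0,92),(-99,79,-5,5)]
KB[0]=(-99,-20,88,92)
def bpts(b,st=6):
    x0,x1,z0,z1=b; xs=np.linspace(x0,x1,max(2,int((x1-x0)/st)+1)); zs=np.linspace(z0,z1,max(2,int((z1-z0)/st)+1))
    return np.vstack([np.c_[xs,0*xs+z0],np.c_[xs,0*xs+z1],np.c_[0*zs+x0,zs],np.c_[0*zs+x1,zs]])
CP=np.vstack([bpts(b) for b in CB]); KP=np.vstack([bpts(b) for b in KB])
def sdf(P,B):
    d=np.full(P.shape[:-1],1e9)
    for x0,x1,z0,z1 in B:
        qx=np.abs(P[...,0]-(x0+x1)/2)-(x1-x0)/2; qz=np.abs(P[...,1]-(z0+z1)/2)-(z1-z0)/2
        d=np.minimum(d,np.hypot(np.maximum(qx,0),np.maximum(qz,0))+np.minimum(np.maximum(qx,qz),0))
    return d
def clear(ox,oz,th):
    ox,oz=np.broadcast_arrays(ox,oz); c,s=np.cos(th),np.sin(th)
    W=np.stack([ox[...,None]+CP[:,0]*c-CP[:,1]*s,oz[...,None]+CP[:,0]*s+CP[:,1]*c],-1)
    a=sdf(W,KB).min(-1)
    dx=KP[:,0]-ox[...,None]; dz=KP[:,1]-oz[...,None]
    b=sdf(np.stack([dx*c+dz*s,-dx*s+dz*c],-1),CB).min(-1)
    return np.minimum(a,b)
E
python3 - <<'E'
from plan import *
import heapq
xs=np.arange(-30,150,3.); zs=np.arange(5,260,3.); ths=np.radians(np.arange(0,56,3))
C=np.array([clear(xs[:,None],zs[None,:],t) for t in ths])
nt,nx,nz=C.shape
print(np.argwhere(C[0,:,5]>0).ravel())
# bottleneck+length
def run(minc):
    cost=np.where(C>minc,1+ (8/np.maximum(C,.5))**2,np.inf)
    cost[0,:,:3]=np.where(C[0,:,:3]>-1,1,np.inf)
    i0=(0,np.argmin(abs(xs-29)),0); cost[i0]=1; 
    for k in range(5): cost[0,i0[1],k]=min(cost[0,i0[1],k],50)
    D=np.full(C.shape,np.inf);D[i0]=0;prev={};h=[(0,i0)]
    while h:
        d,u=heapq.heappop(h)
        if d>D[u]: continue
        if zs[u[2]]>=225 and 40<np.degrees(ths[u[0]])<50: break
        for a in(-1,0,1):
            for b in(-1,0,1):
                for c in(-1,0,1):
                    v=(u[0]+a,u[1]+b,u[2]+c)
                    if not(0<=v[0]<nt and 0<=v[1]<nx and 0<=v[2]<nz): continue
                    nd=d+cost[v]*np.sqrt(a*a+b*b+c*c) if (a or b or c) else np.inf
                    if nd<D[v]: D[v]=nd;prev[v]=u;heapq.heappush(h,(nd,v))
    else: return None
    p=[u]
    while u in prev: u=prev[u];p.append(u)
    return p
for m in (8,6,5,4,3,2):
    p=run(m)
    if p:
        print(m)
        for u in p: print(round(np.degrees(ths[u[0]])),xs[u[1]],zs[u[2]],C[u].round(1),end=' | ')
        break
E
```

```text
cap (array([ 0.4675, -0.0389,  0.1132]), array([ 0.3, -0.7, -0.6,  0.1]))
arch front base rows [0.57018758 0.16827331 0.        ] [0.57206307 0.06179979 0.        ] [0.55204552 0.1610651  0.25      ] [0.59112057 0.0477509  0.3       ]
frame top corner (array([0.6134, 0.0502, 0.177 ]), array([-2.4,  4.4,  4.6, -0.7])) arch right-low [0.57698822 0.08604323 0.        ]
vials [ 0.38938646 -0.18552192  0.054     ] [ 0.36755708 -0.22723337  0.054     ]
[13 14 15 16 17 18 19 20 21 22 23 24 25 26 27 28]
8
48 87.0 227.0 52.4 | 48 87.0 224.0 50.2 | 48 87.0 221.0 48.1 | 48 87.0 218.0 46.1 | 48 87.0 215.0 44.2 | 48 87.0 212.0 42.4 | 48 87.0 209.0 40.7 | 48 87.0 206.0 39.3 | 48 87.0 203.0 38.0 | 48 87.0 200.0 36.9 | 48 87.0 197.0 36.0 | 48 87.0 194.0 35.3 | 48 87.0 191.0 34.9 | 48 87.0 188.0 34.8 | 48 87.0 185.0 34.8 | 48 87.0 182.0 34.0 | 48 87.0 179.0 31.8 | 48 87.0 176.0 29.8 | 48 87.0 173.0 27.9 | 48 87.0 170.0 26.2 | 48 87.0 167.0 24.8 | 48 87.0 164.0 23.7 | 48 87.0 161.0 23.0 | 48 87.0 158.0 22.6 | 48 87.0 155.0 22.5 | 48 87.0 152.0 22.5 | 48 87.0 149.0 22.5 | 48 87.0 146.0 22.5 | 48 87.0 1
[... 226 characters left out ...]
9.0 110.0 15.4 | 48 66.0 107.0 15.2 | 48 63.0 104.0 15.0 | 48 63.0 101.0 14.9 | 48 60.0 98.0 15.2 | 48 57.0 95.0 14.2 | 45 54.0 92.0 13.5 | 45 54.0 89.0 11.9 | 42 51.0 86.0 12.2 | 39 48.0 83.0 10.7 | 39 48.0 80.0 10.8 | 36 48.0 77.0 12.0 | 33 48.0 74.0 11.9 | 30 45.0 71.0 11.2 | 30 45.0 68.0 12.0 | 27 45.0 65.0 13.7 | 24 45.0 62.0 13.6 | 21 42.0 59.0 13.3 | 21 42.0 56.0 14.4 | 18 42.0 53.0 15.9 | 15 39.0 50.0 16.0 | 12 39.0 47.0 16.4 | 12 39.0 44.0 17.8 | 9 36.0 41.0 19.2 | 6 36.0 38.0 19.6 | 3 33.0 35.0 19.7 | 3 33.0 32.0 21.7 | 0 30.0 29.0 23.0 | 0 30.0 26.0 21.0 | 0 30.0 23.0 18.0 | 0 30.0 20.0 15.0 | 0 30.0 17.0 12.0 | 0 30.0 14.0 9.0 | 0 30.0 11.0 6.0 | 0 30.0 8.0 3.0 | 0 30.0 5.0 0.0 |
```

```bash
cat >> h.py <<'E'
import json,os
def pose(): 
    s=sense(); return np.array(s['tool_pos']),R.from_quat(s['tool_rot'])
def down(yh,tilt=0):
    # tool y heading yh, tool z down, then turned about tool y by tilt
    y=np.array([np.cos(yh),np.sin(yh),0]); z=np.array([0,0,-1.]); x=np.cross(y,z)
    return R.from_matrix(np.c_[x,y,z])*R.from_rotvec([0,tilt,0])
def rows(wps,p=None,r=None,dec=2):
    """wps: list of (pos, Rot, nrows or None)"""
    if p is None: p,r=pose()
    L,A=[],[]
    for P,Q,n in wps:
        P=np.array(P,float); p0,r0=p.copy(),r; dr=(r0.inv()*Q).as_rotvec()
        if n is None: n=max(int(np.ceil(np.linalg.norm(P-p0)/.024)),int(np.ceil(np.linalg.norm(dr)/np.radians(5.8))),1)
        for i in range(1,n+1):
            t=p0+(P-p0)*i/n; q=r0*R.from_rotvec(dr*i/n)
            l=np.round(r.inv().apply(t-p)/.025,dec); a=np.round((r.inv()*q).as_rotvec()/np.radians(6),dec)
            l=np.clip(l,-1,1);a=np.clip(a,-1,1)
            p=p+r.apply(l*.025); r=r*R.from_rotvec(a*np.radians(6)); L.append((l+0.).tolist());A.append((a+0.).tolist())
    for i in range(0,len(L),8): print('{"linear":',json.dumps(L[i:i+8]),', "delta_rot":',json.dumps(A[i:i+8]),'}')
    return p,r
E
python3 - <<'E'
from h import *
print(rows([((.534,-.0315,.215),down(1.68),26),((.534,-.0315,.123),down(1.68),5)])[0])
E
```

```text
{"linear": [[-0.76, -0.53, 0.05], [-0.75, -0.55, 0.04], [-0.74, -0.56, 0.05], [-0.72, -0.58, 0.04], [-0.72, -0.6, 0.05], [-0.69, -0.61, 0.05], [-0.69, -0.63, 0.04], [-0.67, -0.64, 0.05]] , "delta_rot": [[0.0, 0.0, -0.21], [0.0, 0.0, -0.2], [0.0, 0.0, -0.21], [0.0, 0.0, -0.2], [0.0, 0.0, -0.21], [0.0, 0.0, -0.2], [0.0, 0.0, -0.21], [0.0, 0.0, -0.2]] }
{"linear": [[-0.66, -0.65, 0.04], [-0.65, -0.67, 0.05], [-0.63, -0.68, 0.05], [-0.61, -0.7, 0.04], [-0.6, -0.7, 0.05], [-0.59, -0.72, 0.04], [-0.57, -0.74, 0.05], [-0.55, -0.74, 0.04]] , "delta_rot": [[0.0, 0.0, -0.21], [-0.01, 0.0, -0.2], [0.0, 0.0, -0.21], [0.0, 0.0, -0.2], [0.0, 0.0, -0.21], [0.0, 0.0, -0.2], [0.0, 0.0, -0.21], [0.0, 0.0, -0.21]] }
{"linear": [[-0.54, -0.76, 0.05], [-0.52, -0.77, 0.04], [-0.5, -0.78, 0.05], [-0.49, -0.79, 0.05], [-0.47, -0.8, 0.04], [-0.45, -0.81, 0.05], [-0.44, -0.82, 0.04], [-0.41, -0.83, 0.05]] , "delta_rot": [[0.0, 0.0, -0.2], [0.0, -0.01, -0.21], [0.0, 0.0, -0.2], [0.0, 0.0, -0.21], [0.0, 0.0, -0.2], [0.0, 0.0, -0.21], [0.0, 0.0, -0.2], [0.0, 0.0, -0.21]] }
{"linear": [[-0.4, -0.84, 0.05], [-0.39, -0.85, 0.04], [0.0, 0.0, 0.74], [0.0, 0.0, 0.73], [0.0, 0.0, 0.74], [0.0, 0.0, 0.73], [0.01, 0.0, 0.74]] , "delta_rot": [[0.0, 0.0, -0.2], [0.0, 0.0, -0.21], [0.0, 0.0, 0.0], [0.0, 0.0, 0.0], [0.0, 0.0, 0.0], [0.0, 0.0, 0.0], [0.0, 0.0, 0.0]] }
[ 0.53389856 -0.03163052  0.12302456]
```

Emit:
jog_arm(
  linear=[
    [-0.75,-0.55,0.05],
    [-0.75,-0.55,0.05],
    [-0.75,-0.55,0.05],
    [-0.7,-0.6,0.05],
    [-0.7,-0.6,0.05],
    [-0.7,-0.6,0.05],
    [-0.7,-0.65,0.05],
    [-0.65,-0.65,0.05],
  ],
  delta_rot=[
    [0,0,-0.2],
    [0,0,-0.2],
    [0,0,-0.2],
    [0,0,-0.2],
    [0,0,-0.2],
    [0,0,-0.2],
    [0,0,-0.2],
    [0,0,-0.2],
  ],
  grip=0.45,
)

```text
t: 0.77
tool_pos: [0.3283, 0.3311, 0.2349]
tool_rot: [0.14, 0.99, -0.0, -0.0]
ft_force: [0.2, 0.2, -0.4]
grip_width: 0.452
```

Emit:
jog_arm(
  linear=[
    [-0.65,-0.65,0.05],
    [-0.65,-0.65,0.05],
    [-0.65,-0.7,0.05],
    [-0.6,-0.7,0.05],
    [-0.6,-0.7,0.05],
    [-0.6,-0.7,0.05],
    [-0.55,-0.75,0.05],
    [-0.55,-0.75,0.05],
  ],
  delta_rot=[
    [0,0,-0.2],
    [0,0,-0.2],
    [0,0,-0.2],
    [0,0,-0.2],
    [0,0,-0.2],
    [0,0,-0.2],
    [0,0,-0.2],
    [0,0,-0.2],
  ],
)

```text
t: 1.43
tool_pos: [0.4179, 0.1688, 0.225]
tool_rot: [0.057, 0.998, -0.0, -0.0]
ft_force: [0.6, -0.3, -0.1]
grip_width: 0.45
```

Emit:
jog_arm(
  linear=[
    [-0.55,-0.75,0.05],
    [-0.5,-0.75,0.05],
    [-0.5,-0.8,0.05],
    [-0.5,-0.8,0.05],
    [-0.45,-0.8,0.05],
    [-0.45,-0.8,0.05],
    [-0.4,-0.8,0.05],
    [0,0,0],
  ],
  delta_rot=[
    [0,0,-0.2],
    [0,0,-0.2],
    [0,0,-0.2],
    [0,0,-0.2],
    [0,0,-0.2],
    [0,0,-0.2],
    [0,0,-0.2],
    [0,0,0],
  ],
)

```text
t: 2.1
tool_pos: [0.4959, 0.0248, 0.2159]
tool_rot: [-0.015, 1.0, -0.001, 0.0]
ft_force: [-0.1, -0.8, -0.3]
grip_width: 0.453
```

```bash
python3 - <<'E'
from h import *
s=sense();print(s['t'],s['tool_pos'],s['qpos'],s['grip_width'])
rows([((.534,-.0315,.21),down(1.68),3),((.534,-.0315,.122),down(1.68),5)])
E
```

```text
2.1 [0.49590265 0.02484725 0.21592803] [-1.73949643e-01  1.85359751e-01  1.70465879e+00 -1.54815759e-03
  1.25117021e+00 -1.77440009e+00] 0.45257454681957654
{"linear": [[-0.49, -0.77, 0.08], [-0.46, -0.77, 0.08], [-0.44, -0.8, 0.08], [0.0, 0.0, 0.7], [0.0, 0.0, 0.71], [0.0, 0.0, 0.7], [0.0, 0.01, 0.71], [0.0, 0.0, 0.7]] , "delta_rot": [[0.0, 0.0, -0.25], [-0.01, 0.0, -0.25], [0.0, 0.0, -0.25], [0.0, 0.0, 0.0], [0.0, 0.0, 0.0], [0.0, 0.0, 0.0], [0.0, 0.0, 0.0], [0.0, 0.0, 0.0]] }
```

Emit:
jog_arm(
  linear=[
    [-0.5,-0.75,0.1],
    [-0.45,-0.8,0.1],
    [-0.45,-0.8,0.05],
    [0,0,0.7],
    [0,0,0.7],
    [0,0,0.7],
    [0,0,0.7],
    [0,0,0.7],
  ],
  delta_rot=[
    [0,0,-0.25],
    [0,0,-0.25],
    [0,0,-0.25],
    [0,0,0],
    [0,0,0],
    [0,0,0],
    [0,0,0],
    [0,0,0],
  ],
)

```text
t: 2.77
tool_pos: [0.5322, -0.028, 0.1218]
tool_rot: [-0.055, 0.998, 0.0, -0.0]
ft_force: [0.1, 0.6, -0.4]
grip_width: 0.452
```

```bash
python3 - <<'E'
from h import *
s=sense();print(s['t'],s['tool_pos'],s['qpos'],s['ft_force'])
cv2.imwrite('pics/a.png',np.vstack([grab_frame('scene')[150:350,200:450],grab_frame('top')[140:300,220:470]]).repeat(1,0))
i=cv2.imread('pics/a.png');cv2.imwrite('pics/a.png',cv2.resize(i,None,fx=1.6,fy=1.6))
c=np.array([.4675,-.0389]); n=19; w=[]
for k in range(1,n+1):
    h=.112-k*1.95/n; w.append(([*(c+.066*np.array([np.cos(h),np.sin(h)])),.122],down(h+np.pi/2),1))
rows(w)
E
```

```text
2.7667 [ 0.53221272 -0.02800617  0.12177048] [-2.62137526e-01  3.45303916e-01  1.74173403e+00  2.40478236e-04
  1.05537003e+00 -1.94314242e+00] [ 0.13340117  0.55587768 -0.38792675]
{"linear": [[-0.08, -0.44, -0.09], [0.01, -0.27, 0.0], [0.01, -0.27, 0.0], [0.02, -0.28, 0.0], [0.01, -0.27, 0.0], [0.02, -0.27, 0.0], [0.01, -0.27, 0.0], [0.02, -0.27, 0.0]] , "delta_rot": [[0.02, -0.06, 0.96], [0.0, 0.0, 0.98], [0.0, 0.0, 0.98], [0.0, 0.0, 0.98], [0.0, 0.0, 0.98], [0.0, 0.0, 0.98], [0.0, 0.0, 0.98], [0.0, 0.0, 0.98]] }
{"linear": [[0.01, -0.27, 0.0], [0.01, -0.27, 0.0], [0.02, -0.27, 0.0], [0.01, -0.27, 0.0], [0.02, -0.27, 0.0], [0.01, -0.27, 0.0], [0.01, -0.27, 0.0], [0.02, -0.27, 0.0]] , "delta_rot": [[0.0, 0.0, 0.98], [0.0, 0.0, 0.98], [0.0, 0.0, 0.98], [0.0, 0.0, 0.98], [0.0, 0.0, 0.99], [0.0, 0.0, 0.98], [0.0, 0.0, 0.98], [0.0, 0.0, 0.98]] }
{"linear": [[0.01, -0.27, 0.0], [0.02, -0.27, 0.0], [0.01, -0.27, 0.0]] , "delta_rot": [[0.0, 0.0, 0.98], [0.0, 0.0, 0.98], [0.0, 0.0, 0.98]] }
```

View pics/a.png

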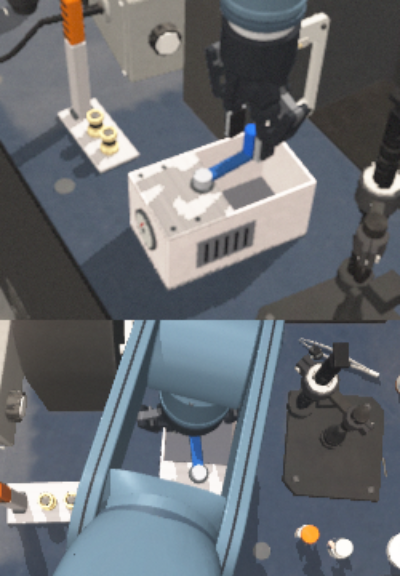

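Emit:
jog_arm(
  linear=[
    [-0.05,-0.3,0],
    [0,-0.35,0],
    [0,-0.3,0],
    [0,-0.25,0],
    [0,-0.3,0],
    [0.05,-0.25,0],
    [0,-0.3,0],
    [0.05,-0.25,0],
  ],
  delta_rot=[
    [0,0,1],
    [0,0,1],
    [0,0,1],
    [0,0,1],
    [0,0,1],
    [0,0,1],
    [0,0,1],
    [0,0,1],
  ],
  grip=0.3,
  squeeze=20,
)

```text
t: 3.53
tool_pos: [0.5193, -0.0816, 0.124]
tool_rot: [0.358, 0.934, 0.0, 0.001]
ft_force: [1.0, 0.7, -0.9]
grip_width: 0.297
```

```bash
python3 - <<'E'
from h import *
s=sense();print(s['t'],s['tool_pos'],s['qpos'],s['ft_force'])
p,r=pose();c=np.array([.4675,-.0389]);d=p[:2]-c;print(np.hypot(*d),np.arctan2(d[1],d[0]),np.arctan2(*r.as_matrix()[1::-1,1])-np.pi/2)
h0=np.arctan2(d[1],d[0]); n=12;w=[]
for k in range(1,n+1):
    h=h0+(-1.9-h0)*k/n; w.append(([*(c+.066*np.array([np.cos(h),np.sin(h)])),.122],down(h+np.pi/2),1))
rows(w)
E
```

```text
3.5333 [ 0.51931251 -0.08159008  0.12401533] [-3.68515753e-01  3.29431303e-01  1.75926162e+00  5.42668738e-04
  1.05080858e+00 -1.20695278e+00] [ 0.96577771  0.65277566 -0.87642073]
0.06713403966606667 -0.6891653126546469 -0.7326273880985796
{"linear": [[0.05, -0.27, 0.08], [0.01, -0.26, 0.0], [0.01, -0.27, 0.0], [0.02, -0.27, 0.0], [0.01, -0.26, 0.0], [0.01, -0.27, 0.0], [0.02, -0.26, 0.0], [0.01, -0.27, 0.0]] , "delta_rot": [[0.01, 0.02, 0.55], [0.0, 0.0, 0.96], [0.0, 0.0, 0.97], [0.0, 0.0, 0.96], [0.0, 0.0, 0.96], [0.0, 0.0, 0.97], [0.0, 0.0, 0.96], [0.0, 0.0, 0.96]] }
{"linear": [[0.01, -0.27, 0.0], [0.02, -0.26, 0.0], [0.01, -0.27, 0.0], [0.01, -0.26, 0.0]] , "delta_rot": [[0.0, 0.0, 0.97], [0.0, 0.0, 0.96], [0.0, 0.0, 0.96], [0.0, 0.0, 0.97]] }
```

Emit:
jog_arm(
  linear=[
    [0.05,-0.25,0.05],
    [0,-0.3,0],
    [0.05,-0.25,0],
    [0,-0.3,0],
    [0,-0.25,0],
    [0.05,-0.25,0],
    [0,-0.3,0],
    [0,-0.25,0],
  ],
  delta_rot=[
    [0,0,0.6],
    [0,0,1],
    [0,0,1],
    [0,0,1],
    [0,0,1],
    [0,0,0.9],
    [0,0,1],
    [0,0,0.9],
  ],
)

```text
t: 4.2
tool_pos: [0.4713, -0.1043, 0.1228]
tool_rot: [0.684, 0.729, 0.001, 0.001]
ft_force: [1.3, 0.8, -1.0]
grip_width: 0.298
```

Emit:
jog_arm(
  linear=[
    [0,-0.25,0],
    [0,-0.25,0],
    [0.05,-0.25,0],
    [0,-0.25,0],
    [0,0,0],
    [0,0,-1],
    [0,0,-1],
    [0,0,-1],
  ],
  delta_rot=[
    [0,0,0.9],
    [0,0,1],
    [0,0,1],
    [0,0,0.9],
    [0,0,0],
    [0,0,0],
    [0,0,0],
    [0,0,0],
  ],
)

```text
t: 4.87
tool_pos: [0.4463, -0.1009, 0.198]
tool_rot: [0.812, 0.583, -0.0, -0.0]
ft_force: [0.1, -1.5, -0.4]
grip_width: 0.305
```

```bash
python3 - <<'E'
from h import *
s=sense();print(s['t'],s['tool_pos'],s['qpos'],s['ft_force'])
a=grab_frame('scene');crop(a,225,180,190,150,4,'pics/b.png')
# heights: go to carrier
p,r=pose();print(np.arctan2(*r.as_matrix()[1::-1,1]))
rows([((.42,.06,.27),down(0),9),((.4405,.206,.25),down(.006),None)])
E
```

```text
4.8667 [ 0.44625467 -0.10085206  0.19803527] [-4.66946775e-01  1.32211384e-01  1.81676458e+00  9.92155756e-05
  1.19304055e+00 -1.40988232e-01] [ 0.09216579 -1.52348876 -0.43745095]
-0.3258411643118042
{"linear": [[0.64, -0.35, -0.3], [0.65, -0.33, -0.3], [0.67, -0.3, -0.3], [0.67, -0.28, -0.3], [0.69, -0.25, -0.3], [0.69, -0.23, -0.3], [0.71, -0.21, -0.3], [0.71, -0.18, -0.29]] , "delta_rot": [[0.01, 0.0, -0.35], [0.01, 0.01, -0.34], [0.01, 0.0, -0.35], [0.0, 0.0, -0.34], [0.01, 0.0, -0.35], [0.01, 0.01, -0.34], [0.01, 0.0, -0.35], [0.01, 0.0, -0.35]] }
{"linear": [[0.71, -0.15, -0.3], [0.83, 0.12, 0.11], [0.84, 0.11, 0.12], [0.83, 0.12, 0.11], [0.84, 0.12, 0.12], [0.83, 0.12, 0.11], [0.83, 0.12, 0.11], [0.84, 0.12, 0.12]] , "delta_rot": [[0.01, 0.0, -0.34], [0.0, 0.0, -0.01], [0.0, 0.0, -0.01], [0.0, 0.0, -0.01], [0.0, 0.0, 0.0], [0.0, 0.0, -0.01], [0.0, 0.0, -0.01], [0.0, 0.0, -0.01]] }
```

View pics/b.png

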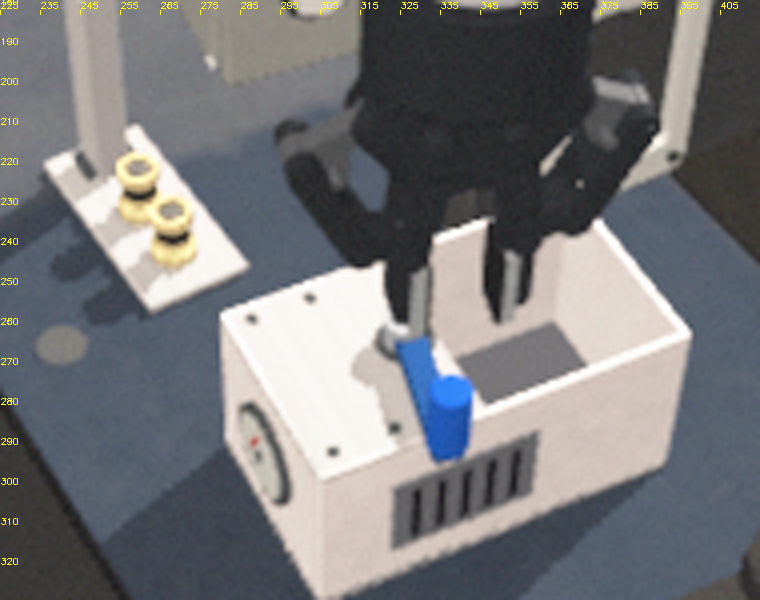

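Emit:
jog_arm(
  linear=[
    [0.65,-0.35,-0.3],
    [0.65,-0.35,-0.3],
    [0.65,-0.3,-0.3],
    [0.65,-0.3,-0.3],
    [0.7,-0.25,-0.3],
    [0.7,-0.25,-0.3],
    [0.7,-0.2,-0.3],
    [0.7,-0.2,-0.3],
  ],
  delta_rot=[
    [0,0,-0.35],
    [0,0,-0.35],
    [0,0,-0.35],
    [0,0,-0.35],
    [0,0,-0.35],
    [0,0,-0.35],
    [0,0,-0.35],
    [0,0,-0.35],
  ],
  grip=0.65,
)

```text
t: 5.58
tool_pos: [0.4193, 0.0436, 0.2576]
tool_rot: [0.718, 0.696, 0.0, 0.0]
ft_force: [0.4, -0.1, -0.7]
grip_width: 0.652
```

Emit:
jog_arm(
  linear=[
    [0.7,-0.1,-0.3],
    [0.85,0.1,0],
    [0.85,0.1,0],
    [0.85,0.1,0],
    [0.85,0.1,0],
    [0.85,0.1,0],
    [0.85,0.1,0],
    [0,0,0],
  ],
  delta_rot=[
    [0,0,-0.35],
    [0,0,0],
    [0,0,0],
    [0,0,0],
    [0,0,0],
    [0,0,0],
    [0,0,0],
    [0,0,0],
  ],
)

```text
t: 6.25
tool_pos: [0.4326, 0.1908, 0.2646]
tool_rot: [0.705, 0.709, 0.001, -0.0]
ft_force: [0.3, 0.0, -0.5]
grip_width: 0.647
```

```bash
python3 - <<'E'
from h import *
k=at_z('scene',(337.2,275),.138);d=k[:2]-[.4675,-.0389];print("guard",-(np.arctan2(d[1],d[0])+.081),np.hypot(*d))
s=sense();print(s['t'],s['tool_pos'],s['qpos'],s['ft_force'])
p,r=pose();print(np.arctan2(*r.as_matrix()[1::-1,1]))
rows([((.4405,.206,.27),down(.006),2),((.4405,.206,.175),down(.006),5)])
t=grab_frame('top');s=grab_frame('scene');crop(t,170,170,220,115,3,'pics/t3.png'); crop(s,190,60,190,215,3,'pics/s3.png')
E
```

```text
guard 1.7779447422894905 0.05993724182480677
6.25 [0.4325787  0.19083327 0.26463222] [0.17766445 0.10374982 1.67886506 0.00174193 1.35772481 0.1712966 ] [ 0.28893508  0.00831687 -0.54137303]
0.005999678156832779
{"linear": [[0.3, 0.16, -0.11], [0.31, 0.16, -0.1], [0.0, 0.0, 0.76], [0.0, 0.0, 0.76], [0.0, 0.0, 0.76], [0.0, 0.0, 0.76], [0.0, 0.0, 0.76]] , "delta_rot": [[0.0, -0.01, 0.0], [0.01, -0.01, 0.0], [0.0, 0.0, 0.0], [0.0, 0.0, 0.0], [0.0, 0.0, 0.0], [0.0, 0.0, 0.0], [0.0, 0.0, 0.0]] }
```

View pics/t3.png

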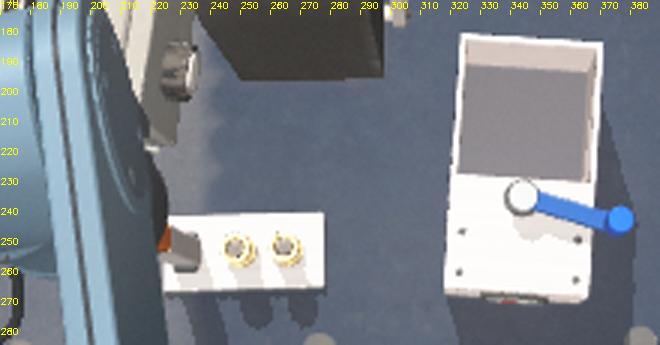

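View pics/s3.png

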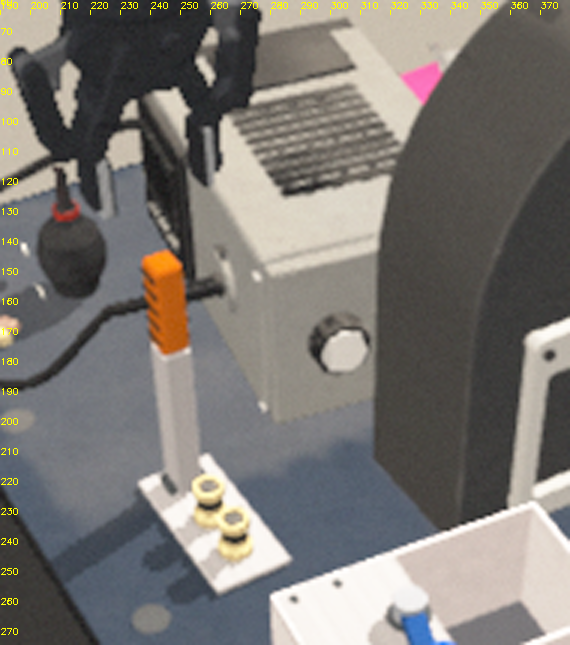

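Emit:
jog_arm(
  linear=[
    [0.3,0.15,0],
    [0.3,0.15,0],
    [0,0,0.8],
    [0,0,0.8],
    [0,0,0.8],
    [0,0,0.8],
    [0,0,0.8],
    [0,0,0],
  ],
  delta_rot=[
    [0,0,0],
    [0,0,0],
    [0,0,0],
    [0,0,0],
    [0,0,0],
    [0,0,0],
    [0,0,0],
    [0,0,0],
  ],
)

```text
t: 7.02
tool_pos: [0.4378, 0.2019, 0.1606]
tool_rot: [0.707, 0.707, -0.003, -0.002]
ft_force: [-1.7, 1.0, 0.1]
grip_width: 0.65
```

```bash
python3 - <<'E'
from h import *
s=sense();print(s['t'],s['tool_pos'],s['ft_force'])
s=grab_frame('scene');crop(s,190,60,190,200,3,'pics/s4.png')
E
```

```text
7.0167 [0.43781935 0.20191834 0.16064993] [-1.73053852  0.99569853  0.07910943]
```

View pics/s4.png

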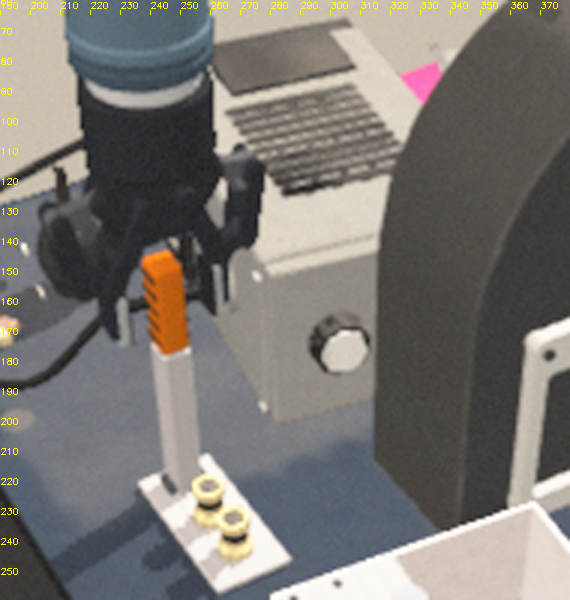

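Emit:
jog_arm(
  linear=[
    [0.2,0.1,0],
    [0,0,0],
  ],
  delta_rot=[
    [0,0,0],
    [0,0,0],
  ],
)

```text
t: 7.23
tool_pos: [0.4441, 0.2084, 0.1656]
tool_rot: [0.707, 0.707, 0.001, 0.001]
ft_force: [-0.1, -0.3, -0.4]
grip_width: 0.65
```

Emit:
jog_arm(
  linear=[
    [0,0,0],
    [0,0,0],
    [0,0,0],
    [0,0,0],
    [0,0,0],
    [0,0,0],
  ],
  delta_rot=[
    [0,0,0],
    [0,0,0],
    [0,0,0],
    [0,0,0],
    [0,0,0],
    [0,0,0],
  ],
  grip=0,
  squeeze=80,
)

```text
t: 7.73
tool_pos: [0.4425, 0.208, 0.1649]
tool_rot: [0.707, 0.707, 0.001, 0.0]
ft_force: [-1.4, 1.8, 6.4]
grip_width: 0.224
```

```bash
python3 - <<'E'
from h import *
s=sense();print(s['t'],s['tool_pos'],s['tool_rot'],s['ft_force'],s['grip_width']*85)
s=grab_frame('scene');crop(s,190,60,190,200,3,'pics/s5.png')
t=grab_frame('top');crop(t,170,200,190,100,4,'pics/t5.png')
E
```

```text
7.7333 [0.44245181 0.20795317 0.16488307] [7.06914845e-01 7.07298451e-01 5.42259325e-04 9.75017204e-05] [-1.41820654  1.75535875  6.40896506] 19.008202693885295
```

View pics/s5.png

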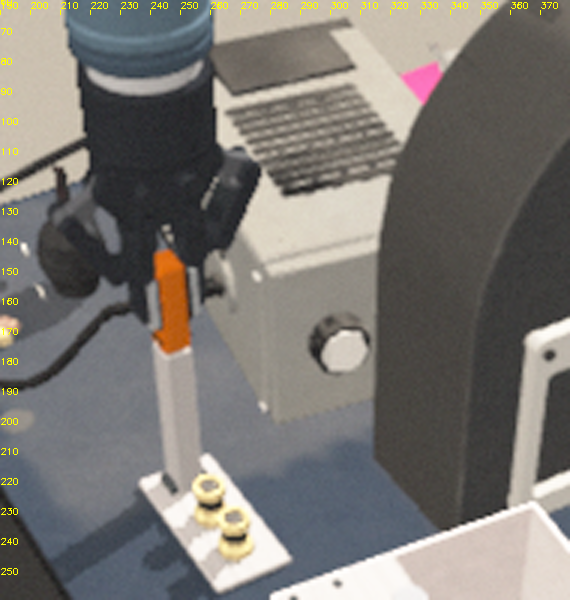

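View pics/t5.png

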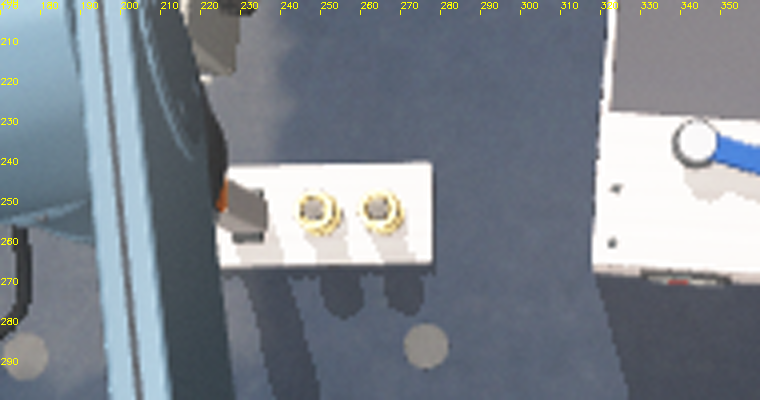

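Emit:
jog_arm(
  linear=[
    [0,0,-0.5],
    [0,0,-0.8],
    [0,0,-1],
    [0,0,-1],
    [0,0,-1],
    [0,0,-1],
    [0,0,-1],
    [0,0,-0.5],
  ],
  delta_rot=[
    [0,0,0],
    [0,0,0],
    [0,0,0],
    [0,0,0],
    [0,0,0],
    [0,0,0],
    [0,0,0],
    [0,0,0],
  ],
)

```text
t: 8.5
tool_pos: [0.443, 0.2077, 0.337]
tool_rot: [0.707, 0.707, 0.002, 0.001]
ft_force: [0.2, 0.0, -2.0]
grip_width: 0.224
```

```bash
cat >> h.py <<'E'
KX,KY,KW=.5013,-.0415,-.081
GX,GZ=.001,.165
def car(ox,oz,thdeg,oy=0):
    th=np.radians(thdeg); X=ox/1e3+GX*np.cos(th)-GZ*np.sin(th); Z=oz/1e3+GX*np.sin(th)+GZ*np.cos(th); Y=oy/1e3
    c,s=np.cos(KW),np.sin(KW)
    return np.array([KX+c*X-s*Y,KY+s*X+c*Y,Z]),down(KW-np.pi/2,th)
E
python3 - <<'E'
from h import *
s=sense();print(s['t'],s['tool_pos'],s['tool_rot'],s['ft_force'],s['grip_width']*85)
s=grab_frame('scene');crop(s,170,20,200,200,3,'pics/s6.png')
rows([((.43,-.036,.338),down(KW-np.pi/2),18)])
E
```

```text
8.5 [0.44301063 0.20773273 0.33700468] [0.7069486  0.70726221 0.00159572 0.00113592] [ 0.20754034  0.03559306 -1.95552603] 19.07496407444213
{"linear": [[-0.54, -0.03, 0.0], [-0.54, 0.02, 0.0], [-0.54, 0.07, 0.0], [-0.53, 0.12, 0.0], [-0.52, 0.16, 0.0], [-0.5, 0.21, 0.0], [-0.48, 0.26, 0.01], [-0.45, 0.3, 0.0]] , "delta_rot": [[0.0, 0.0, 0.88], [0.0, -0.01, 0.87], [0.01, 0.0, 0.88], [0.0, 0.0, 0.88], [0.0, -0.01, 0.87], [0.0, 0.0, 0.88], [0.0, 0.0, 0.88], [0.01, -0.01, 0.87]] }
{"linear": [[-0.42, 0.34, 0.0], [-0.39, 0.38, 0.0], [-0.36, 0.41, 0.0], [-0.31, 0.44, 0.0], [-0.27, 0.47, 0.0], [-0.23, 0.5, 0.01], [-0.18, 0.51, 0.0], [-0.14, 0.52, 0.0]] , "delta_rot": [[0.0, 0.0, 0.88], [0.0, -0.01, 0.88], [0.0, 0.0, 0.87], [0.01, 0.0, 0.88], [0.0, -0.01, 0.88], [0.0, 0.0, 0.87], [0.0, 0.0, 0.88], [0.0, -0.01, 0.87]] }
{"linear": [[-0.08, 0.54, 0.0], [-0.04, 0.54, 0.0]] , "delta_rot": [[0.01, 0.0, 0.88], [0.0, 0.0, 0.88]] }
```

View pics/s6.png

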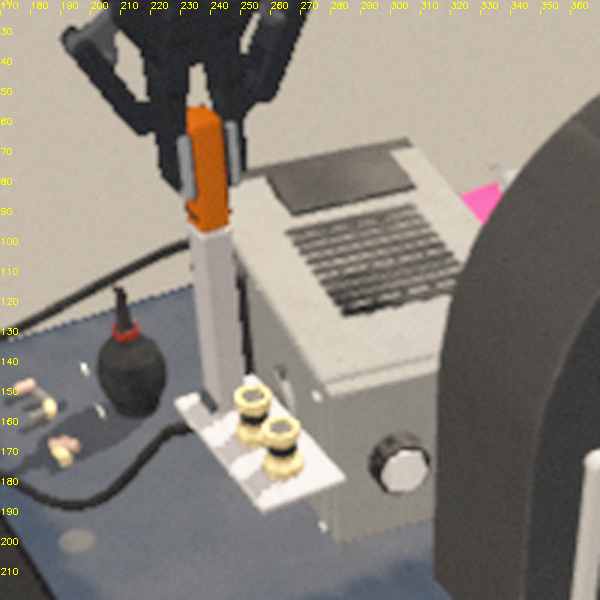

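Lifted cleanly. Turn and carry it towards the keeper.

Emit:
jog_arm(
  linear=[
    [-0.55,0,0],
    [-0.55,0,0],
    [-0.55,0.05,0],
    [-0.55,0.1,0],
    [-0.5,0.15,0],
    [-0.5,0.2,0],
    [-0.5,0.25,0],
    [-0.45,0.3,0],
  ],
  delta_rot=[
    [0,0,0.9],
    [0,0,0.9],
    [0,0,0.9],
    [0,0,0.9],
    [0,0,0.9],
    [0,0,0.9],
    [0,0,0.9],
    [0,0,0.9],
  ],
)

```text
t: 9.22
tool_pos: [0.4329, 0.0981, 0.3328]
tool_rot: [0.919, 0.395, -0.001, -0.0]
ft_force: [0.3, 0.1, -1.9]
grip_width: 0.226
```

Emit:
jog_arm(
  linear=[
    [-0.4,0.35,0],
    [-0.4,0.4,0],
    [-0.35,0.4,0],
    [-0.3,0.45,0],
    [-0.3,0.45,0],
    [-0.2,0.5,0],
    [-0.2,0.5,0],
    [-0.15,0.5,0],
  ],
  delta_rot=[
    [0,0,0.9],
    [0,0,0.9],
    [0,0,0.9],
    [0,0,0.9],
    [0,0,0.9],
    [0,0,0.9],
    [0,0,0.9],
    [0,0,0.8],
  ],
)

```text
t: 9.88
tool_pos: [0.4238, -0.0091, 0.3328]
tool_rot: [0.999, 0.034, -0.001, -0.0]
ft_force: [0.8, 0.3, -2.3]
grip_width: 0.223
```

```bash
python3 - <<'E'
from h import *
s=sense();print(s['t'],s['tool_pos'],s['tool_rot'],s['ft_force'],s['qpos'])
P,Q=car(87,227,48); print(P)
rows([((.44,-.036,.338),down(KW-np.pi/2),2),(P,Q,10)])
E
```

```text
9.8833 [ 0.42378728 -0.00908813  0.33283001] [ 9.99405237e-01  3.44720656e-02 -9.00029788e-04 -1.94822796e-04] [ 0.76317777  0.26217386 -2.2655372 ] [-2.85742001e-01 -2.29715289e-02  1.64736482e+00 -1.97041559e-04
  1.51903057e+00  1.21610688e+00]
[ 0.46646482 -0.03867216  0.33814969]
{"linear": [[0.29, 0.56, -0.1], [0.32, 0.54, -0.11], [0.11, 0.0, 0.0], [0.1, 0.0, 0.01], [0.11, 0.0, 0.02], [0.1, 0.01, 0.02], [0.1, 0.0, 0.04], [0.1, 0.0, 0.04]] , "delta_rot": [[0.0, 0.01, 0.72], [0.0, 0.01, 0.71], [0.0, 0.8, 0.0], [0.0, 0.8, 0.0], [0.0, 0.8, 0.0], [0.0, 0.8, 0.0], [0.0, 0.8, 0.0], [0.0, 0.8, 0.0]] }
{"linear": [[0.09, 0.0, 0.05], [0.09, 0.0, 0.06], [0.09, 0.0, 0.07], [0.08, 0.01, 0.07]] , "delta_rot": [[0.0, 0.8, 0.0], [0.0, 0.8, 0.0], [0.0, 0.8, 0.0], [0.0, 0.8, 0.0]] }
```

Emit:
jog_arm(
  linear=[
    [0.3,0.55,-0.1],
    [0.3,0.55,-0.1],
    [0.1,0,0],
    [0.1,0,0],
    [0.1,0,0],
    [0.1,0,0],
    [0.1,0,0.05],
    [0.1,0,0.05],
  ],
  delta_rot=[
    [0,0,0.7],
    [0,0,0.7],
    [0,0.8,0],
    [0,0.8,0],
    [0,0.8,0],
    [0,0.8,0],
    [0,0.8,0],
    [0,0.8,0],
  ],
)

```text
t: 10.55
tool_pos: [0.4552, -0.0364, 0.3387]
tool_rot: [0.968, -0.035, 0.25, 0.009]
ft_force: [0.0, 0.3, -1.5]
grip_width: 0.225
```

Emit:
jog_arm(
  linear=[
    [0.1,0,0.05],
    [0.1,0,0.05],
    [0.1,0,0.05],
    [0.1,0,0.05],
    [0,0,0],
    [0,0,0],
  ],
  delta_rot=[
    [0,0.8,0],
    [0,0.8,0],
    [0,0.8,0],
    [0,0.8,0],
    [0,0,0],
    [0,0,0],
  ],
)

```text
t: 11.05
tool_pos: [0.4653, -0.0372, 0.3395]
tool_rot: [0.914, -0.035, 0.404, 0.014]
ft_force: [0.5, -0.4, -1.3]
grip_width: 0.225
```

```bash
cat >> h.py <<'E'
def where(p=None,r=None):
    if p is None: p,r=pose()
    M=r.as_matrix(); th=np.arctan2(M[2,0]*-1,-M[2,2])
    c,s=np.cos(KW),np.sin(KW); d=p-[KX,KY,0]; X=c*d[0]+s*d[1];Y=-s*d[0]+c*d[1]
    ox=X-GX*np.cos(th)+GZ*np.sin(th); oz=p[2]-GX*np.sin(th)-GZ*np.cos(th)
    yaw=np.arctan2(M[1,1],M[0,1])+np.pi/2-KW
    return "ox %.1f oy %.1f oz %.1f th %.1f yawerr %.3f roll %.3f"%(ox*1e3,Y*1e3,oz*1e3,np.degrees(th),yaw,M[2,1])
E
python3 - <<'E'
from h import *
s=sense();print(s['t'],s['tool_pos'],s['ft_force'],s['qpos']); print(where())
s=grab_frame('scene');crop(s,220,50,200,280,2,'pics/s7.png')
t=grab_frame('top');crop(t,250,130,160,150,4,'pics/t7.png')
E
```

```text
11.05 [ 0.46527942 -0.03720028  0.33954306] [ 0.51251798 -0.39335691 -1.27691528] [-0.62871171 -0.42990932  2.18960245  0.62345359  0.73195776  0.68648299]
ox -159.0 oy 1.4 oz 229.3 th -47.7 yawerr 0.006 roll -0.002
```

View pics/s7.png

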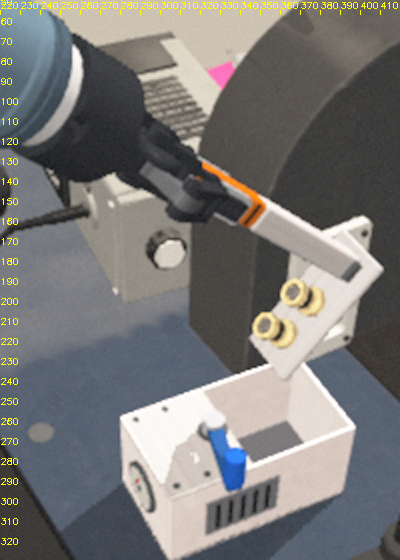

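View pics/t7.png

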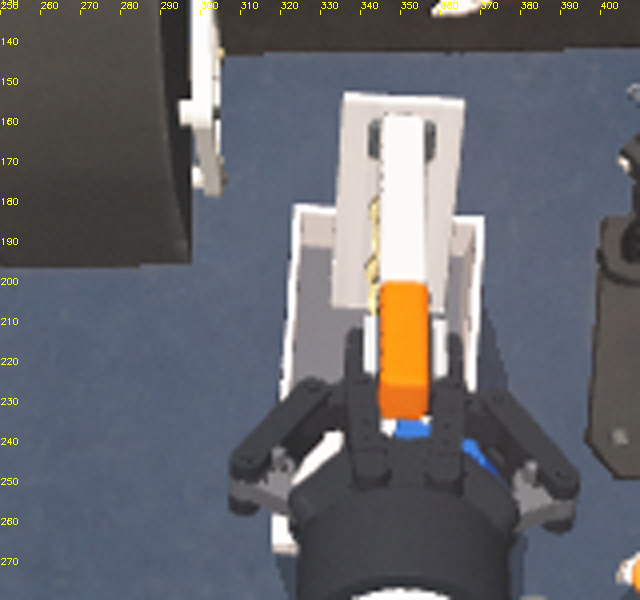

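```bash
sed -i 's/M\[2,0\]\*-1/M[2,0]/' h.py; cat >> h.py <<'E'
def carpts(P,gx=None,gz=None,p=None,r=None):
    gx=GX if gx is None else gx; gz=GZ if gz is None else gz
    if p is None: p,r=pose()
    # carrier axes: x=tool x, y=-tool y, z=-tool z
    P=np.atleast_2d(np.array(P,float))/1e3-[gx,0,gz]
    return p+r.apply(P*[1,-1,-1])
E
python3 - <<'E'
from h import *
from scipy.optimize import least_squares
print(where())
P=[(18,28,6),(18,-28,6),(-102,28,6),(-102,-28,6)]
ot=[(335.75,153.5),(366.25,154.75),(332.75,206.25)]
os=[(396,164),(411.5,184),(344.5,222.5),(363.5,240)]
W=carpts(P);print((proj('top',W[:3])-ot).round(1).tolist(),(proj('scene',W)-os).round(1).tolist())
p,r=pose()
def f(v):
    W=carpts(P,v[0],v[1],p,r*R.from_rotvec([0,v[2],0])); return np.r_[(proj('top',W[:3])-ot).ravel(),(proj('scene',W)-os).ravel()]
q=least_squares(f,[0,.165,0],loss='soft_l1',f_scale=1,x_scale=[.01,.01,.01]);print(q.x,q.fun.round(1))
E
```

```text
ox 87.2 oy 1.0 oz 230.6 th 47.9 yawerr 0.008 roll 0.000
[[-0.2, 0.3], [0.4, 0.8], [-0.7, -0.0]] [[-4.8, -0.8], [-0.3, -0.5], [-0.1, -4.0], [-2.0, 0.2]]
[ 0.00065826  0.16812018 -0.00519362] [-0.2 -0.4  0.3  0.1 -0.7 -0.6 -3.9  0.1  0.5  0.3  0.6 -3.3 -1.3  0.8]
```

```bash
cat > path.py <<'E'
from h import *
import plan
def go(w):
    p,r=pose()
    L=[(*car(a,b,c),n) for a,b,c,n in w]
    rows(L)
    pr=[87,230,48]
E
python3 - <<'E'
from plan import *
w=[(87,230,48),(87,142,48),(78,119,48),(57,95,47),(51,86,42),(48,77,36),(45,68,29),(42,56,20),(39,48,13),(36,40,7),(30,28,0),(30,8,0)]
for a,b in zip(w,w[1:]):
    t=np.linspace(0,1,11); m=[clear(np.array(a[0]+(b[0]-a[0])*k),np.array(a[1]+(b[1]-a[1])*k),np.radians(a[2]+(b[2]-a[2])*k)) for k in t]
    print(b,round(float(min(m)),1))
E
python3 - <<'E'
from path import *
go([(87,142,48,6),(78,119,48,2)])
E
```

```text
(87, 142, 48) 22.5
(78, 119, 48) 15.6
(57, 95, 47) 15.2
(51, 86, 42) 12.2
(48, 77, 36) 11.5
(45, 68, 29) 12.0
(42, 56, 20) 13.0
(39, 48, 13) 15.3
(36, 40, 7) 16.2
(30, 28, 0) 18.5
(30, 8, 0) 3.0
{"linear": [[-0.44, 0.01, 0.4], [-0.44, 0.0, 0.39], [-0.44, 0.01, 0.39], [-0.44, 0.0, 0.4], [-0.45, 0.01, 0.39], [-0.44, 0.01, 0.4], [-0.46, 0.0, 0.17], [-0.46, 0.0, 0.18]] , "delta_rot": [[-0.01, 0.0, 0.01], [-0.01, 0.01, 0.01], [-0.01, 0.0, 0.01], [0.0, 0.0, 0.0], [-0.01, 0.0, 0.01], [-0.01, 0.01, 0.01], [0.0, 0.0, 0.0], [0.0, 0.0, 0.0]] }
```

Emit:
jog_arm(
  linear=[
    [-0.45,0,0.4],
    [-0.45,0,0.4],
    [-0.45,0,0.4],
    [-0.45,0,0.4],
    [-0.45,0.05,0.4],
    [-0.45,0,0.4],
    [0,0,0],
    [0,0,0],
  ],
  delta_rot=[
    [0,0,0],
    [0,0,0],
    [0,0,0],
    [0,0,0],
    [0,0,0],
    [0,0,0],
    [0,0,0],
    [0,0,0],
  ],
)

```text
t: 11.82
tool_pos: [0.4667, -0.0383, 0.2513]
tool_rot: [0.913, -0.033, 0.406, 0.014]
ft_force: [0.4, 0.4, -1.6]
grip_width: 0.224
```

```bash
python3 - <<'E'
from path import *
s=sense();print(s['t'],s['ft_force'],s['qpos']); print(where())
s=grab_frame('scene');crop(s,220,80,200,250,2,'pics/s8.png')
t=grab_frame('top');crop(t,290,140,110,130,4,'pics/t8.png')
go([(78,119,48,2),(57,95,47,3),(51,86,42,3)])
E
```

```text
11.8167 [ 0.44142993  0.36944799 -1.61825421] [-0.63404671 -0.31209929  2.36518938  0.9176623   0.52228159  0.32427947]
ox 87.0 oy 0.4 oz 139.9 th 47.9 yawerr 0.009 roll -0.001
{"linear": [[-0.47, 0.0, 0.16], [-0.46, -0.01, 0.16], [-0.39, 0.0, 0.01], [-0.38, 0.0, 0.0], [-0.39, 0.0, 0.01], [0.05, 0.0, 0.03], [0.05, 0.0, 0.04], [0.05, 0.0, 0.03]] , "delta_rot": [[-0.03, 0.0, 0.03], [-0.03, -0.01, 0.03], [0.0, -0.06, 0.0], [0.0, -0.05, 0.0], [0.0, -0.06, 0.0], [0.0, -0.28, 0.0], [0.0, -0.27, 0.0], [0.0, -0.28, 0.0]] }
```

View pics/s8.png

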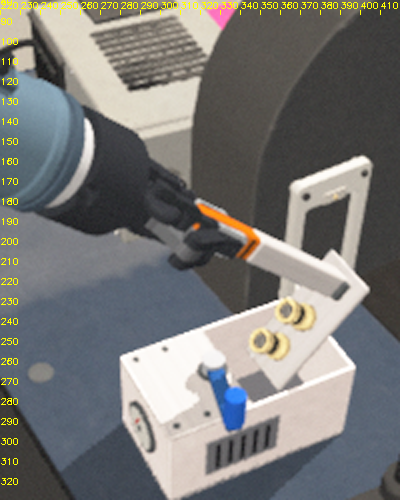

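View pics/t8.png

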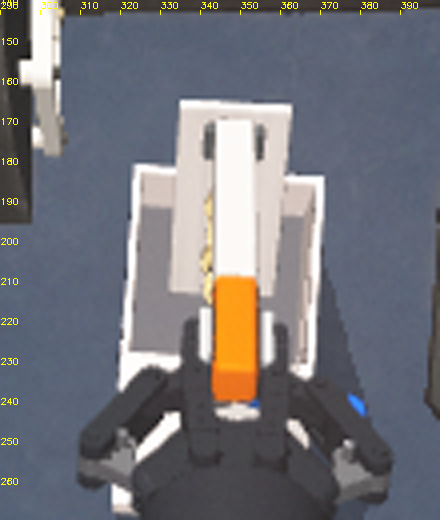

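Emit:
jog_arm(
  linear=[
    [-0.45,0,0.15],
    [-0.45,0,0.15],
    [-0.4,0,0],
    [-0.4,0,0],
    [-0.4,0,0],
    [0,0,0],
  ],
  delta_rot=[
    [0,0,0],
    [0,0,0],
    [0,0,0],
    [0,0,0],
    [0,-0.2,0],
    [0,0,0],
  ],
)

```text
t: 12.42
tool_pos: [0.4364, -0.0365, 0.2075]
tool_rot: [0.917, -0.033, 0.397, 0.015]
ft_force: [0.1, 0.1, -2.0]
grip_width: 0.227
```

```bash
python3 - <<'E'
from path import *
s=sense();print(s['t'],s['ft_force'],s['qpos']); print(where())
s=grab_frame('scene');crop(s,220,80,200,250,2,'pics/s9.png')
go([(51,86,42,2),(48,77,36,2),(45,68,29,2),(42,56,20,2)])
E
```

```text
12.4167 [ 0.12672705  0.13460356 -1.98576775] [-0.71880448 -0.31040394  2.48078286  1.07533178  0.52157293  0.08034453]
ox 54.5 oy -0.2 oz 93.8 th 46.8 yawerr 0.008 roll 0.001
{"linear": [[0.09, -0.01, 0.07], [0.09, -0.01, 0.07], [0.18, 0.0, 0.11], [0.19, 0.0, 0.11], [0.25, 0.0, 0.14], [0.25, 0.0, 0.12], [0.35, 0.0, 0.22], [0.36, 0.0, 0.2]] , "delta_rot": [[-0.02, -0.41, 0.03], [-0.03, -0.4, 0.03], [0.0, -0.5, 0.0], [0.01, -0.5, 0.0], [0.0, -0.59, 0.0], [0.0, -0.58, 0.0], [0.0, -0.75, 0.0], [0.0, -0.75, 0.0]] }
```

View pics/s9.png

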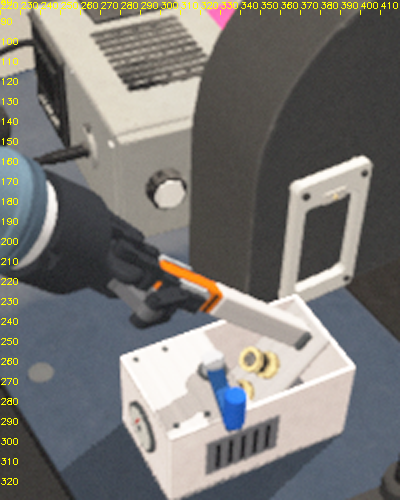

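Emit:
jog_arm(
  linear=[
    [0.1,0,0.05],
    [0.1,0,0.05],
    [0.2,0,0.1],
    [0.2,0,0.1],
    [0,0,0],
  ],
  delta_rot=[
    [0,-0.4,0],
    [0,-0.4,0],
    [0,-0.5,0],
    [0,-0.5,0],
    [0,0,0],
  ],
)

```text
t: 12.88
tool_pos: [0.4565, -0.0391, 0.2157]
tool_rot: [0.95, -0.034, 0.311, 0.013]
ft_force: [-0.3, 0.2, -0.5]
grip_width: 0.223
```

```bash
python3 - <<'E'
from path import *
s=sense();print(s['t'],s['ft_force'],s['qpos']); print(where())
go([(45,68,29,3),(42,56,20,4)])
E
```

```text
12.8833 [-0.3329741   0.20670242 -0.52486991] [-0.5377297  -0.21839601  2.27866839  0.51696607  0.56086129  0.73535489]
ox 52.0 oy -1.2 oz 82.1 th 36.3 yawerr 0.009 roll 0.004
{"linear": [[0.09, -0.02, 0.12], [0.1, -0.01, 0.11], [0.1, -0.02, 0.11], [0.17, 0.0, 0.11], [0.18, 0.0, 0.11], [0.18, 0.0, 0.09], [0.19, 0.0, 0.09]] , "delta_rot": [[-0.01, -0.4, 0.03], [0.0, -0.41, 0.03], [-0.01, -0.4, 0.03], [0.0, -0.38, 0.0], [0.0, -0.37, 0.0], [0.0, -0.38, 0.0], [0.0, -0.37, 0.0]] }
```

Emit:
jog_arm(
  linear=[
    [0.1,0,0.1],
    [0.1,0,0.1],
    [0.1,0,0.15],
    [0.15,0,0.1],
    [0,0,0],
  ],
  delta_rot=[
    [0,-0.4,0],
    [0,-0.4,0],
    [0,-0.4,0],
    [0,-0.4,0],
    [0,0,0],
  ],
)

```text
t: 13.3
tool_pos: [0.4705, -0.0388, 0.2098]
tool_rot: [0.973, -0.034, 0.23, 0.008]
ft_force: [-0.2, -1.1, -1.4]
grip_width: 0.222
```

```bash
python3 - <<'E'
from path import *
import plan
s=sense();print(s['t'],s['ft_force'],s['qpos']); print(where())
w=list(map(float,where().split()[1::2])); print(plan.clear(np.array(w[0]),np.array(w[2]),np.radians(w[3])))
s=grab_frame('scene');crop(s,220,80,200,250,2,'pics/s10.png')
go([(42,56,20,3),(39,48,13,2),(36,40,7,2)])
E
```

```text
13.3 [-0.18305411 -1.13985298 -1.43958477] [-0.44132326 -0.1078352   2.12710967  0.25357306  0.70206395  1.04111957]
ox 42.0 oy 0.2 oz 61.8 th 26.6 yawerr 0.010 roll -0.000
11.128573040445488
{"linear": [[0.23, 0.01, 0.08], [0.24, 0.01, 0.08], [0.24, 0.01, 0.06], [0.29, 0.0, 0.16], [0.3, 0.0, 0.14], [0.25, 0.0, 0.16], [0.26, 0.0, 0.15]] , "delta_rot": [[-0.02, -0.37, 0.03], [-0.01, -0.36, 0.03], [-0.02, -0.37, 0.03], [0.0, -0.58, 0.0], [0.0, -0.58, 0.0], [0.0, -0.5, 0.0], [0.01, -0.5, 0.0]] }
```

View pics/s10.png

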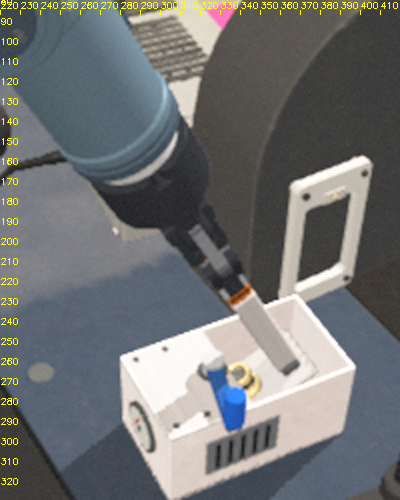

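Emit:
jog_arm(
  linear=[
    [0.25,0,0.05],
    [0.25,0,0.1],
    [0.25,0,0.05],
    [0.3,0,0.15],
    [0.3,0,0.15],
    [0,0,0],
  ],
  delta_rot=[
    [0,-0.35,0],
    [0,-0.35,0],
    [0,-0.35,0],
    [0,-0.6,0],
    [0,-0.6,0],
    [0,0,0],
  ],
)

```text
t: 13.85
tool_pos: [0.5065, -0.0414, 0.2096]
tool_rot: [0.993, -0.035, 0.113, 0.003]
ft_force: [0.1, -0.7, -1.7]
grip_width: 0.22
```

```bash
python3 - <<'E'
from path import *
import plan
s=sense();print(s['t'],s['ft_force'],s['qpos']); print(where())
w=list(map(float,where().split()[1::2])); print(plan.clear(np.array(w[0]),np.array(w[2]),np.radians(w[3])))
s=grab_frame('scene');crop(s,220,80,200,250,2,'pics/s11.png')
go([(36,40,7,2),(30,28,0,3),(30,12,0,3)])
E
```

```text
13.85 [ 0.1064542  -0.65376683 -1.66324407] [-0.34422198  0.08154517  1.86766357  0.07527284  0.97508085  1.26245529]
ox 41.3 oy 0.6 oz 48.6 th 13.0 yawerr 0.010 roll -0.002
16.16133883386577
{"linear": [[0.24, 0.02, 0.16], [0.24, 0.02, 0.14], [0.17, 0.0, 0.17], [0.17, 0.0, 0.16], [0.19, 0.0, 0.15], [0.0, 0.0, 0.21], [0.0, 0.0, 0.22], [0.0, 0.0, 0.21]] , "delta_rot": [[-0.02, -0.5, 0.05], [-0.02, -0.5, 0.04], [0.0, -0.39, 0.0], [0.0, -0.39, 0.0], [0.0, -0.39, 0.0], [0.0, 0.0, 0.0], [0.0, 0.0, 0.0], [0.0, 0.0, 0.0]] }
```

View pics/s11.png

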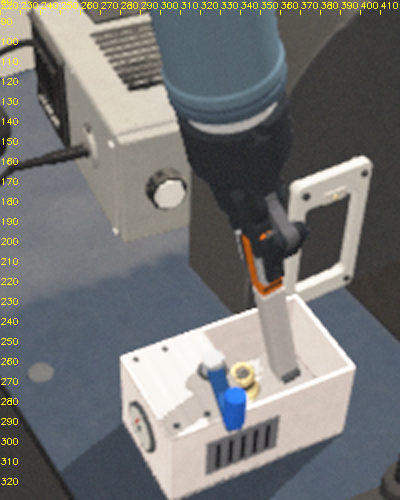

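Emit:
jog_arm(
  linear=[
    [0.25,0,0.15],
    [0.25,0,0.15],
    [0.15,0,0.15],
    [0.15,0,0.15],
    [0.2,0,0.15],
    [0,0,0.2],
    [0,0,0.2],
    [0,0,0],
  ],
  delta_rot=[
    [0,-0.5,0],
    [0,-0.5,0],
    [0,-0.4,0],
    [0,-0.4,0],
    [0,-0.4,0],
    [0,0,0],
    [0,0,0],
    [0,0,0],
  ],
)

```text
t: 14.57
tool_pos: [0.5288, -0.0425, 0.1824]
tool_rot: [0.999, -0.036, -0.003, -0.001]
ft_force: [-0.8, 0.1, -2.6]
grip_width: 0.225
```

```bash
python3 - <<'E'
from path import *
s=sense();print(s['t'],s['ft_force'],s['ft_torque'],s['qpos']); print(where())
s=grab_frame('scene');crop(s,300,150,110,150,5,'pics/s12.png')
t=grab_frame('top');crop(t,290,160,110,120,5,'pics/t12.png')
go([(30,10,0,3),(30,5,0,3)])
E
```

```text
14.5667 [-0.75287977  0.1075169  -2.64594468] [0.01337489 0.01187212 0.01597411] [-2.90909676e-01  2.79287824e-01  1.66867781e+00  4.01309641e-04
  1.20034457e+00  1.35211693e+00]
ox 25.5 oy 1.2 oz 17.4 th -0.4 yawerr 0.009 roll -0.002
{"linear": [[0.04, 0.01, 0.11], [0.04, 0.02, 0.12], [0.03, 0.01, 0.11], [0.0, 0.0, 0.07], [0.0, 0.0, 0.07], [0.0, 0.0, 0.06]] , "delta_rot": [[0.0, 0.02, 0.03], [-0.01, 0.01, 0.02], [0.0, 0.02, 0.03], [0.0, 0.0, 0.0], [0.0, 0.0, 0.0], [0.0, 0.0, 0.0]] }
```

View pics/s12.png

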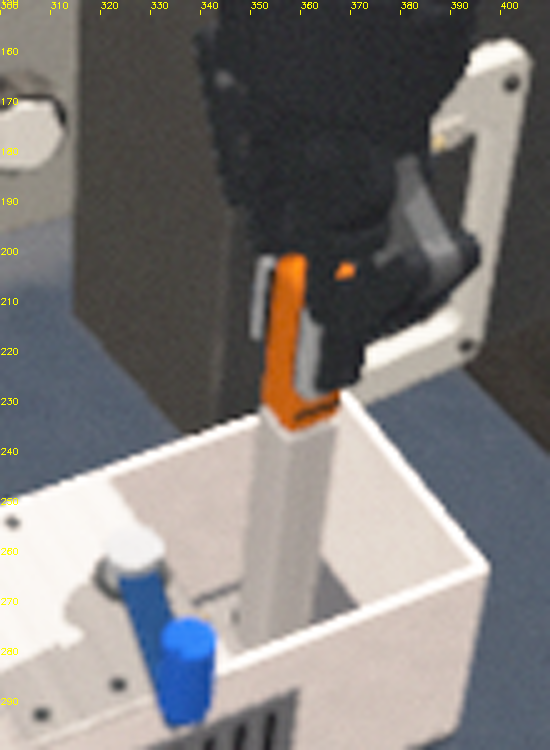

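View pics/t12.png

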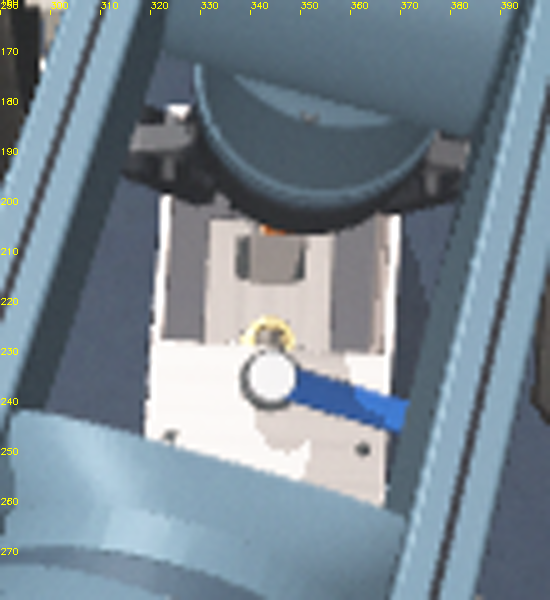

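Emit:
jog_arm(
  linear=[
    [0.05,0,0.1],
    [0.05,0,0.1],
    [0,0,0.1],
    [0,0,0.05],
    [0,0,0],
  ],
  delta_rot=[
    [0,0.03,0],
    [0,0.03,0],
    [0,0,0],
    [0,0,0],
    [0,0,0],
  ],
)

```text
t: 15.08
tool_pos: [0.533, -0.0433, 0.1747]
tool_rot: [0.999, -0.036, 0.0, -0.0]
ft_force: [-0.1, -0.3, -1.9]
grip_width: 0.223
```

Emit:
jog_arm(
  linear=[
    [0,0,0.05],
    [0,0,0.05],
    [0,0,0],
  ],
  delta_rot=[
    [0,0,0],
    [0,0,0],
    [0,0,0],
  ],
)

```text
t: 15.33
tool_pos: [0.5332, -0.0433, 0.1723]
tool_rot: [0.999, -0.036, 0.0, -0.0]
ft_force: [-0.3, 0.7, -1.8]
grip_width: 0.229
```

```bash
python3 - <<'E'
from path import *
s=sense();print(s['t'],s['ft_force'],s['ft_torque']); print(where())
E
```

```text
15.3333 [-0.29274226  0.66372086 -1.78716039] [-0.01562461  0.00013808 -0.02962541]
ox 31.0 oy 0.7 oz 7.3 th 0.0 yawerr 0.008 roll -0.000
```

Emit:
jog_arm(
  linear=[
    [0,0,0.04],
    [0,0,0.04],
    [0,0,0],
  ],
  delta_rot=[
    [0,0,0],
    [0,0,0],
    [0,0,0],
  ],
)

```text
t: 15.58
tool_pos: [0.5332, -0.0433, 0.1704]
tool_rot: [0.999, -0.036, 0.0, -0.0]
ft_force: [-0.1, -0.0, -3.3]
grip_width: 0.219
```

Emit:
jog_arm(
  linear=[
    [0,0,0.04],
    [0,0,0],
  ],
  delta_rot=[
    [0,0,0],
    [0,0,0],
  ],
)

```text
t: 15.75
tool_pos: [0.5336, -0.0434, 0.1699]
tool_rot: [0.999, -0.036, 0.001, 0.0]
ft_force: [0.4, 0.1, 0.3]
grip_width: 0.226
```

```bash
python3 - <<'E'
from path import *
s=sense();print(s['t'],s['ft_force'],s['ft_torque']); print(where())
E
```

```text
15.75 [0.43523821 0.12291515 0.25426031] [ 0.07869623 -0.01150493  0.00977751]
ox 31.6 oy 0.7 oz 4.9 th 0.1 yawerr 0.008 roll 0.000
```

Emit:
jog_arm(
  linear=[
    [0,0,0.02],
    [0,0,0],
  ],
  delta_rot=[
    [0,0,0],
    [0,0,0],
  ],
)

```text
t: 15.92
tool_pos: [0.5336, -0.0434, 0.1699]
tool_rot: [0.999, -0.036, 0.001, 0.0]
ft_force: [-1.0, 1.0, 4.5]
grip_width: 0.224
```

```bash
python3 - <<'E'
from path import *
s=sense();print(s['t'],s['ft_force'],s['ft_torque']); print(where())
s=grab_frame('scene');crop(s,300,150,110,150,5,'pics/s13.png')
E
```

```text
15.9167 [-1.0459142   0.96763562  4.51377884] [ 0.14124621  0.18667075 -0.00900121]
ox 31.8 oy 0.8 oz 4.9 th 0.1 yawerr 0.008 roll 0.000
```

View pics/s13.png

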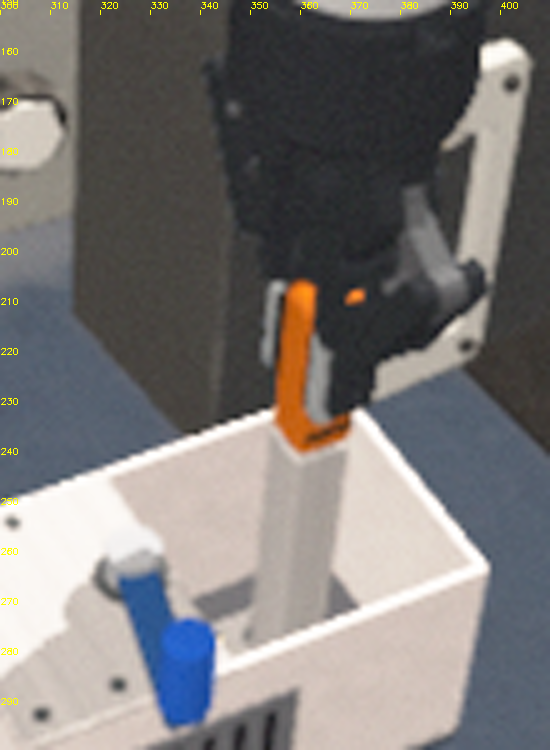

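Emit:
jog_arm(
  linear=[
    [0,0,0],
    [0,0,0],
    [0,0,0],
    [0,0,0],
    [0,0,0],
  ],
  delta_rot=[
    [0,0,0],
    [0,0,0],
    [0,0,0],
    [0,0,0],
    [0,0,0],
  ],
  grip=0.55,
)

```text
t: 16.38
tool_pos: [0.5332, -0.0434, 0.1689]
tool_rot: [0.999, -0.036, 0.0, 0.0]
ft_force: [0.0, 0.8, -0.2]
grip_width: 0.552
```

Emit:
jog_arm(
  linear=[
    [0,0,-0.4],
    [0,0,-0.8],
    [0,0,-1],
    [0,0,-1],
    [0,0,-1],
    [0,0,-1],
    [0,0,0],
    [0,0,0],
  ],
  delta_rot=[
    [0,0,0],
    [0,0,0],
    [0,0,0],
    [0,0,0],
    [0,0,0],
    [0,0,0],
    [0,0,0],
    [0,0,0],
  ],
)

```text
t: 17.05
tool_pos: [0.5339, -0.0436, 0.3014]
tool_rot: [0.999, -0.036, 0.003, 0.001]
ft_force: [-0.3, 0.2, 0.6]
grip_width: 0.553
```

Emit:
jog_arm(
  linear=[
    [-1,0,-0.3],
    [-1,0,-0.3],
    [-1,0,0],
    [-1,0,0],
    [-1,0,0],
    [-0.5,0,0],
    [0,0,0],
    [0,0,0],
  ],
  delta_rot=[
    [0,0,0],
    [0,0,0],
    [0,0,0],
    [0,0,0],
    [0,0,0],
    [0,0,0],
    [0,0,0],
    [0,0,0],
  ],
)

```text
t: 17.72
tool_pos: [0.3961, -0.0334, 0.3139]
tool_rot: [0.999, -0.037, 0.001, 0.0]
ft_force: [0.6, 0.1, 0.6]
grip_width: 0.549
```

```bash
python3 - <<'E'
from path import *
s=sense();print(s['t'],s['tool_pos'],s['ft_force'],s['grip_width'])
s=grab_frame('scene');crop(s,260,150,150,150,4,'pics/s14.png')
t=grab_frame('top');crop(t,290,130,180,160,4,'pics/t14.png')
E
```

```text
17.7167 [ 0.39606322 -0.03343162  0.31386118] [0.57391044 0.05617948 0.60574742] 0.5493690311277026
```

View pics/s14.png

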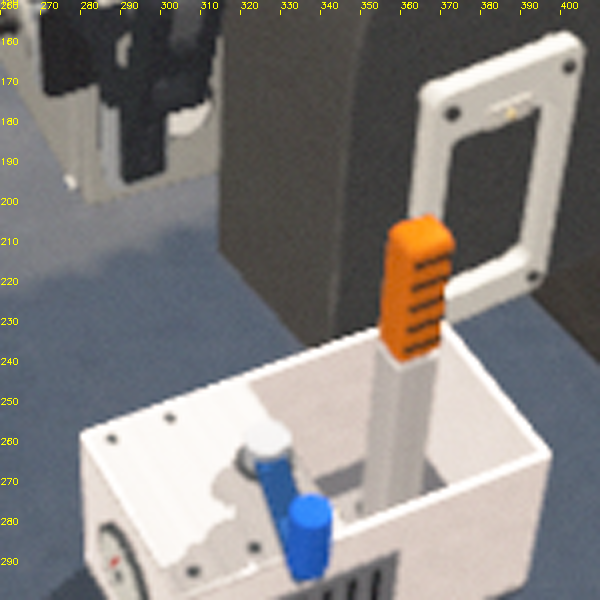

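View pics/t14.png

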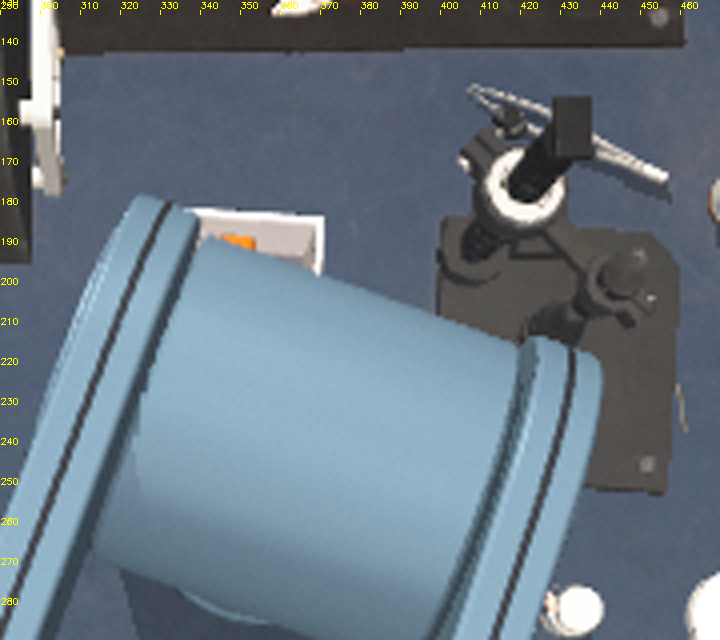

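Emit:
jog_arm(
  linear=[
    [0,-1,0],
    [0,-1,0],
    [0,-1,0],
    [0,-1,0],
    [0,-1,0],
    [0,-1,0],
    [0,-1,0],
    [0,-1,0],
  ],
  delta_rot=[
    [0,0,0],
    [0,0,0],
    [0,0,0],
    [0,0,0],
    [0,0,0],
    [0,0,0],
    [0,0,0],
    [0,0,0],
  ],
)

```text
t: 18.48
tool_pos: [0.4116, 0.1678, 0.3135]
tool_rot: [0.999, -0.036, 0.0, 0.0]
ft_force: [0.4, 0.6, -0.2]
grip_width: 0.549
```

Emit:
jog_arm(
  linear=[
    [0,-1,0],
    [0,-1,0],
    [0,-0.5,0],
    [0,0,0],
    [0,0,0],
  ],
  delta_rot=[
    [0,0,0],
    [0,0,0],
    [0,0,0],
    [0,0,0],
    [0,0,0],
  ],
)

```text
t: 18.9
tool_pos: [0.4157, 0.2292, 0.3132]
tool_rot: [0.999, -0.035, -0.0, 0.0]
ft_force: [0.5, -0.8, -0.5]
grip_width: 0.551
```

```bash
python3 - <<'E'
from path import *
s=sense();print(s['t'],s['tool_pos'])
c,q=np.cos(KW),np.sin(KW)
T=[(KX+c*x-q*y,KY+q*x+c*y,z) for x,y,z in [(31.5e-3,.7e-3,.199),(.0315,.0007,.15)]]
print(proj('scene',T),proj('top',T))
s=grab_frame('scene');cv2.imwrite('pics/s15.png',s)
t=grab_frame('top');crop(t,300,160,150,140,5,'pics/t15.png')
E
```

```text
18.9 [0.41565209 0.22917326 0.31316205]
[[363.97544541 208.38688256]
 [361.46558479 229.94442565]] [[348.25380148 194.47677732]
 [346.97376896 199.26078274]]
```

View pics/s15.png

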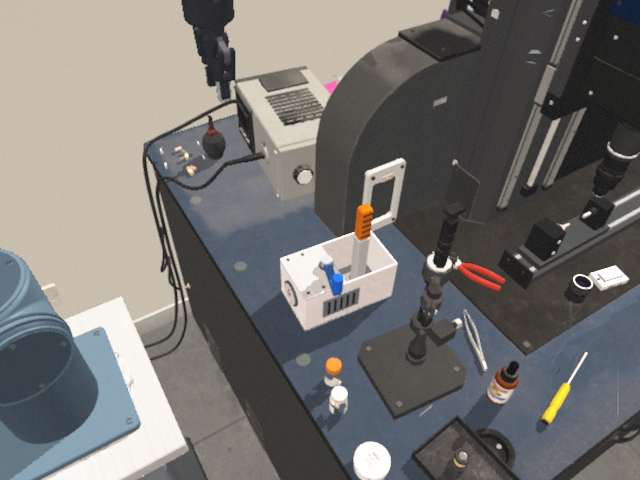

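View pics/t15.png

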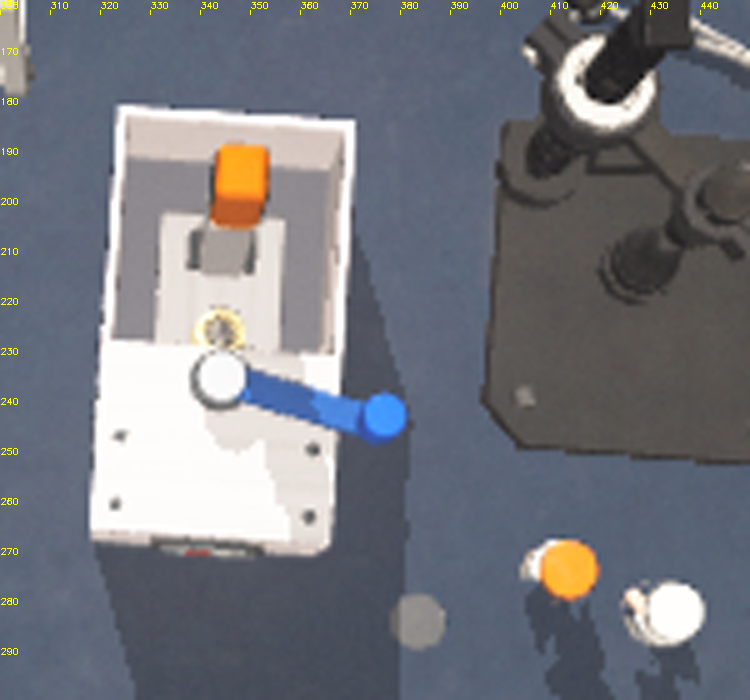

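```bash
python3 -c "
from bench import *
print(hand_in())"
```

```text
the job is handed in; nothing more can be done
None
```

The carrier is standing in the keeper with the guard arm swung aside, and I handed the job in at about 19 s of the 61 s allowed.

- **Guard arm:** I caged the knob between the fingers and swung the arm right to about 1.78 rad. It now lies across the deck with no part over the opening.
- **Carrier:** I pinched the orange handle and tipped the carrier toe-down about 48°. I fed the toe in under the deck, righted it in steps, and lowered it until the wrist force showed it resting on the floor. I let go only after that, with the origin at about keeper x 32, y 1 and z 5 mm.

**Last checks:**
- **Upright:** The handle top sits within about 1 px of the upright prediction in the top view and about 2–3 px in the scene view.
- **Placement:** The foot lies centred, with its toe under the deck.
- **Vials:** Both vials are standing where they were.
- **Gripper:** It is clear of everything, and the highest force I read was about 6 N.
- **Small disagreements:** The two cameras differed by about 4 mm on the keeper's x, so I used the combined fit. One knob reading put the arm's radius at 60 mm instead of 66, which is not enough to matter for clearance.

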